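# Load the sample rack from behind the bottles

### The arm

A 7-joint arm with a two-finger parallel gripper is mounted at the origin on a cart in front of the work surface, level with it; the furniture and walls round the work are solid. World frame = base frame: x ahead of the robot, y to its left, z up, the work surface at z = 0. Lengths are in m, angles in rad, forces in N, time in s.
With the tool pointing down it reaches from about 0.4 to 0.925 m from the base axis. Payload 5.6 kg.
Tool frame: the origin (TCP) lies on the centre line of the jaws, within the pads' length; the fingertips stand 8 mm ahead of it and the grasp point (between the pads) lies 11 mm behind it (tip_reach is the z of the fingertips in the tool frame, in m); z points along the fingers, y is the line along which they close (so a half turn about z gives the same grasp; the last joint's range is limited). The gripper opens to 85 mm and grips with 20 to 120 N. Pads are 22 mm wide; open, the fingers measure 114 mm over their backs; the gripper's body (76 mm by 85 mm) begins 54 mm behind the grasp point. The pads swing forward as they close: fully open they stand 13 mm farther back than shut.
Start: joints at [-1.21, 0.468, -0.012, 1.603, 0.006, 1.071, -0.056], TCP at [0.255, 0.598, 0.239] pointing down, gripper open.
Joint ranges: [-2.53, 2.53], [-0.31, 2.02], [-1.57, 1.55], [0.28, 2.44], [-1.29, 4.43], [0.15, 1.84], [-2.92, 2.92]. Speed limits (rad/s): [2.57, 2.57, 3.14, 3.14, 3.14, 3.14, 3.14].

### API

Orientations are given as a rotation vector (axis times angle).
In Python, from bench import * gives the robot as it stands.
- The arm moves only by the shell command python3 -m pendant 'ROWS' [FORCE]. ROWS is JSON, a list of rows, each an object of numbers: "dx", "dy", "dz": the shift along the world's x, y, z in mm; "ax", "ay", "az": the turn, a rotation vector about the world's x, y, z in rad; "gripper": the finger opening in mm, from 0 to 85.4. A call has 1 to 10 rows; each row shifts and turns the commanded pose from where the row before left it; what a row does not reach is not made up. A row lasts 1/12 s, in which the tool goes at most 41.7 mm and 7.16 degrees, less where a joint would pass 70% of its speed; a pose out of reach is approached as far as the arm can. A call with a gripper value outside its range is refused whole. The fingers move at their own pace and stop on an object; FORCE is the grip in N (left out, the last holds). Time passes only in rows, so rows that do not move let the fingers close. It gives the time, the measured TCP pose, the force, the opening and the grip force at its end, in the units of the state.
- read_state(): the state, without advancing time (a new reading comes with each control period).
- snapshot(name): name is "side" or "top"; returns a dict with "color" (420x560x3 uint8, blue, green, red), "z_map" (420x560 float32, m along the optical axis (not along the pixel's ray), 0 where there is no reading), "mtx" (3x3 intrinsics, pixels), "pose" (4x4, takes a point from camera to world coordinates). Camera axes: x right, y down, z forward; pixel columns grow to the right and rows downward; lengths in m; the calibration is good to about 2 mm. A picture is of the moment at which its call begins.
- finish_job(): hands the job in; it is judged then, once.
The state is a dict: "time": time; "joint_pos": joint angles; "joint_velocities": joint speeds; "joint_torque": joint torques, N m; "tcp_pos": TCP position; "eef_rot": TCP orientation; "contact_force": force on the tool from outside, world axes, zero at the start; "wrist_torque": the same for the moment, N m; "finger_gap": finger opening in m; "finger_force": force on a finger pad.
Only numpy, scipy, OpenCV 4.12 (cv2) and the standard library are available. Lean on these libraries where they do the work, as an engineer would, in place of code of your own. Each camera call takes 0.05 s, during which the arm holds its last target. There are 200 camera calls.

### The job

The rack of blood tubes has to go into the rack bay, but three bottles stand right in front of it. Set all three bottles on the steel spill tray at the side, then carry the rack to the bay and seat it flat between the four corner guides, and only after that put each bottle back in the well it came from. Keep everything upright and set each thing down rather than letting it drop.

Things in the scene. Friction and masses are not known exactly. Their poses are not given: they have to be found in the camera images.
- wedge_bottle: dark red-brown plastic reagent bottle, body 43 mm wide (its x), 52 mm deep (its y), shoulder 66 mm up, open round neck 22 mm in diameter from 66 to 91 mm up, its axis off-centre at (0, -10.5 mm); 65 to 125 g. Origin: centre of the underside, z up. At the start the neck side (-y) faces the robot. Easiest held by the neck.
- small_bottle: small round cream-coloured diluent bottle with a blue-grey label and black screw cap: body 37 mm in diameter up to 59 mm, cap 26 mm in diameter from 59 to 70 mm up; 50 to 100 g. Origin: centre of the underside, z up. Its cap can be pinched from above with the fingertips.
- amber_bottle: tall round amber glass bottle with white label and black ribbed screw cap: body 42 mm in diameter to 72 mm up, cap 29 mm in diameter from 90 to 110 mm up; 85 to 170 g. Origin: centre of the underside, z up. Easiest held by the cap.
- rack: white tube rack 64 mm (its x) by 140 mm (its y), long sides open: base 4 mm, end walls 56 mm high, top plate from 48 to 52 mm up with long edges at x = +-32 mm; five capped tubes sit fast in it, to 86 mm up. 0.15 to 0.36 kg. Origin: centre of underside, z up. Stands on the deck close behind the bottles, along the row; pinch it across its width at mid-length by the top plate's edges.
- well_wedge: grey plastic well block, 66 mm (its x, front to back) by 54 mm by 24 mm high, with a rectangular pocket 59 mm (x) by 50 mm (y), 16 mm deep: the wedge bottle's place. Fixed, one of three side by side on the bottle stand (a rail 4 mm high), in any order. Origin: centre of the block's underside; the pocket floor is 8 mm above it, the block's top 24 mm above it.
- well_small: grey plastic well block as the others, with a round pocket 44 mm in diameter, 16 mm deep: the small bottle's place. Fixed. Origin: centre of the block's underside; the pocket floor is 8 mm above it, the block's top 24 mm above it.
- well_amber: grey plastic well block as the others, with a round pocket 49 mm in diameter, 16 mm deep: the amber bottle's place. Fixed. Origin: centre of the block's underside; the pocket floor is 8 mm above it, the block's top 24 mm above it.
- tray: shallow stainless steel spill tray, 70 mm (its x) by 196 mm (its y), rim 11 mm high, 3 mm thick walls and floor; room for the three bottles side by side along y (60 mm apart). Fixed on the deck to the left or the right of the bottle stand. Origin: centre of the underside; the floor is 3 mm above it.
- bay: rack bay: aluminium plate 82 mm (its x) by 158 mm (its y), 4 mm thick, with four black corner guides 30 mm high, open between the corners, 74 mm (x) by 150 mm (y) clear between them. Fixed, beyond the rack. Origin: centre of the underside; the rack sits on the plate 4 mm up, long side along y, either way round. An amber probe arm 190 mm high stands close to its left: come and go from the front.

How it is judged:
On the way, in this order (a step that is already met when the one before it is completed fails the run):
1. all three bottles stand upright and released on the spill tray, the rack still where it stood (x of wedge_bottle in the frame of tray between -0.022 and 0.022 m and y of wedge_bottle in the frame of tray between -0.086 and 0.086 m and z of each of wedge_bottle, small_bottle, amber_bottle in the frame of tray below 0.01 m and angle between each of wedge_bottle, small_bottle, amber_bottle's own z axis and vertical below 0.12 rad and x of small_bottle in the frame of tray between -0.022 and 0.022 m and y of small_bottle in the frame of tray between -0.086 and 0.086 m and x of amber_bottle in the frame of tray between -0.022 and 0.022 m and y of amber_bottle in the frame of tray between -0.086 and 0.086 m and contact force between the fingers and wedge_bottle below 0.1 N and contact force between the fingers and small_bottle below 0.1 N and contact force between the fingers and amber_bottle below 0.1 N and distance of rack from where it was at the start of the episode below 0.03 m), for 0.2 s.
2. the rack sits released and flat in the bay, the bottles still on the spill tray (x of wedge_bottle in the frame of tray between -0.022 and 0.022 m and y of wedge_bottle in the frame of tray between -0.086 and 0.086 m and z of each of wedge_bottle, small_bottle, amber_bottle in the frame of tray below 0.01 m and angle between each of wedge_bottle, small_bottle, amber_bottle's own z axis and vertical below 0.12 rad and x of small_bottle in the frame of tray between -0.022 and 0.022 m and y of small_bottle in the frame of tray between -0.086 and 0.086 m and x of amber_bottle in the frame of tray between -0.022 and 0.022 m and y of amber_bottle in the frame of tray between -0.086 and 0.086 m and x of rack in the frame of bay between -0.009 and 0.009 m and y of rack in the frame of bay between -0.009 and 0.009 m and z of rack in the frame of bay below 0.008 m and angle between rack's own z axis and vertical below 0.06 rad and angle between the y axis of rack and the y axis of bay, either way round below 0.15 rad and contact force between the fingers and rack below 0.1 N), for 0.2 s.
At the end, for the whole second after the job is handed in: The rack sits flat on the bay's plate between the guides (centre within 9 mm in x and y, long side within 0.15 rad), each bottle stands upright on the floor of its own well (within 10 mm of its centre), all released and at rest (x of rack in the frame of bay between -0.009 and 0.009 m and y of rack in the frame of bay between -0.009 and 0.009 m and z of rack in the frame of bay below 0.008 m and angle between rack's own z axis and vertical below 0.06 rad and angle between the y axis of rack and the y axis of bay, either way round below 0.15 rad and linear speed of each of rack, wedge_bottle, small_bottle, amber_bottle below 0.02 m/s and angular speed of each of rack, wedge_bottle, small_bottle, amber_bottle below 0.2 rad/s and horizontal distance between wedge_bottle and well_wedge below 0.01 m and z of wedge_bottle in the frame of well_wedge below 0.013 m and angle between each of wedge_bottle, small_bottle, amber_bottle's own z axis and vertical below 0.12 rad and horizontal distance between small_bottle and well_small below 0.01 m and z of small_bottle in the frame of well_small below 0.013 m and horizontal distance between amber_bottle and well_amber below 0.01 m and z of amber_bottle in the frame of well_amber below 0.013 m); the robot touches nothing.
It fails at once if a bottle or the rack is tipped by more than 0.6 rad (angle between any of wedge_bottle, small_bottle, amber_bottle, rack's own z axis and vertical above 0.6 rad).
It fails at once if a bottle or the rack is dropped (falls free faster than 0.5 m/s, about 13 mm of fall) ((linear speed of wedge_bottle above 0.5 m/s and contact force between the fingers and wedge_bottle below 0.05 N) or (linear speed of small_bottle above 0.5 m/s and contact force between the fingers and small_bottle below 0.05 N) or (linear speed of amber_bottle above 0.5 m/s and contact force between the fingers and amber_bottle below 0.05 N) or (linear speed of rack above 0.5 m/s and contact force between the fingers and rack below 0.05 N)).
It also fails if it takes over 109 s, if anything falls off the work surface, if the arm or the gripper's body presses on something with over 40 N, if the wrist force passes 120 N, or if a joint passes its speed limit or range.

## Working session

There is one attempt and no reset: what is moved stays moved. The work goes in short steps, Python scripts to look and compute and a shell command to move; the robot and the scene stay as the last step left them, time stands still between calls to the robot, and variables do not carry over. Pictures are saved under pics/ and viewed, at most 14 in all, crops included, and the job is handed in when it is done.

```bash
mkdir -p pics; ls; cat > h.py <<'E'
from bench import *
import numpy as np, cv2
def pts(s):
    z=s["z_map"];v,u=np.mgrid[:z.shape[0],:z.shape[1]];K=s["mtx"]
    P=np.stack([(u-K[0,2])/K[0,0]*z,(v-K[1,2])/K[1,1]*z,z],-1)
    T=s["pose"];return P@T[:3,:3].T+T[:3,3]
E
python3 - <<'E'
from h import *
st=read_state();print({k:np.round(v,3).tolist() for k,v in st.items()})
for n in("top","side"):
    s=snapshot(n);cv2.imwrite(f"pics/{n}0.png",s["color"]);print(n,s["mtx"].round(1).tolist(),s["pose"].round(3).tolist(),(s["z_map"]>0).mean())
    np.savez(f"{n}0.npz",**s)
E
```

```text
pics
{'time': 0.0, 'joint_pos': [-1.21, 0.468, -0.012, 1.604, 0.006, 1.071, -0.056], 'joint_velocities': [0.001, 0.001, 0.001, 0.001, 0.001, -0.0, 0.001], 'joint_torque': [-0.0, -53.24, 0.022, -25.131, 0.011, 0.008, 0.0], 'tcp_pos': [0.255, 0.597, 0.238], 'eef_rot': [-0.63, -3.077, 0.003], 'contact_force': [0.746, -0.115, -0.216], 'wrist_torque': [0.01, 0.009, -0.002], 'finger_force': 0.0, 'finger_gap': 0.086}
top [[411.0, 0.0, 282.7], [0.0, 411.0, 216.6], [0.0, 0.0, 1.0]] [[-0.015, -0.998, 0.058, 0.492], [-1.0, 0.015, 0.007, 0.011], [-0.008, -0.058, -0.998, 0.953], [0.0, 0.0, 0.0, 1.0]] 0.9960756802721088
side [[444.4, 0.0, 268.7], [0.0, 444.4, 203.4], [0.0, 0.0, 1.0]] [[0.928, -0.132, 0.347, 0.267], [-0.371, -0.317, 0.873, -0.765], [-0.005, -0.939, -0.343, 0.338], [0.0, 0.0, 0.0, 1.0]] 0.9332270408163266
```

View pics/top0.png

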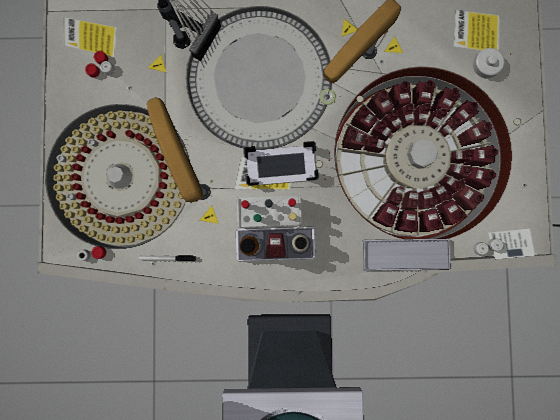

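View pics/side0.png

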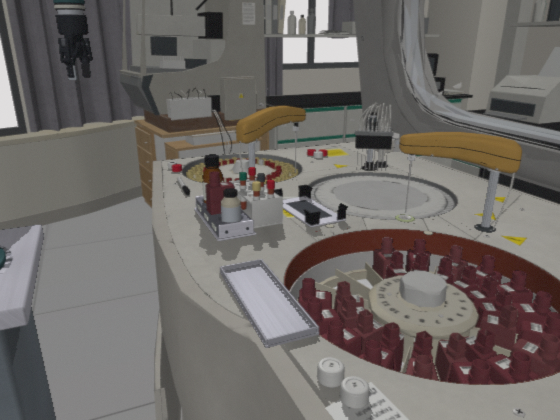

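Top view: amber (249,243), wedge (277,243) and small (300,243) in the wells, the rack at (271,211), the bay at (281,166) with the probe arm post at (203,190), and the tray at (408,255). The side view shows the same layout, with the tray nearest the camera.

```bash
python3 - <<'E'
from h import *
for n in("top","side"):
    s=np.load(f"{n}0.npz");P=pts(s)
    if n=="top":
        boxes=dict(amber=(236,228,262,258),wedge=(264,228,288,258),small=(289,228,315,258),rack=(238,193,303,227),bay=(240,143,325,190),tray=(358,236,458,275),stand=(234,225,318,265))
        for k,(a,b,c,d) in boxes.items():
            Q=P[b:d,a:c].reshape(-1,3);z=Q[:,2]
            h,e=np.histogram(z,np.arange(-.01,.15,.004));print(k,[(round(float(e[i])*1000),int(h[i])) for i in range(len(h)) if h[i]>8])
            for lo,hi in dict(amber=[(.1,.14)],wedge=[(.09,.12),(.07,.09)],small=[(.07,.1)],rack=[(.045,.062),(.07,.1)],bay=[(.022,.04),(.002,.007)],tray=[(.007,.016),(.0015,.006)],stand=[(.022,.033)])[k]:
                q=Q[(z>lo)&(z<hi)]
                if len(q)<5: continue
                r=cv2.minAreaRect((q[:,:2]*1000).astype(np.float32))
                print("  ",lo,hi,len(q),np.median(q,0).round(4),"rect",np.round(r[0],1),np.round(r[1],1),round(r[2],1),"z90",np.percentile(q[:,2],[50,95]).round(4))
    else:
        x,y,z=P[...,0],P[...,1],P[...,2]
        m=(x>.35)&(x<.53)&(y>-.12)&(y<.15)&(z>.02)&(z<.15)
        Q=P[m]
        for i,yy in enumerate(np.arange(-.1,.14,.02)):
            q=Q[(Q[:,1]>yy)&(Q[:,1]<yy+.02)]
            if len(q):
                t=q[q[:,2]>q[:,2].max()-.006];print(round(yy,2),t.mean(0).round(3),q[:,2].max().round(3))
        t=P[255:345,215:320].reshape(-1,3);t=t[(t[:,2]<.03)&(t[:,2]>.001)]
        r=cv2.minAreaRect((t[t[:,2]>.007][:,:2]*1000).astype(np.float32));print("tray side",r,np.percentile(t[:,2],[5,50,95]))
s=np.load("top0.npz");c=cv2.resize(s["color"][135:285,225:465],None,fx=3.3,fy=3.3,interpolation=cv2.INTER_CUBIC);cv2.imwrite("pics/topc.png",c)
E
```

```text
amber [(-2, 19), (2, 29), (10, 44), (14, 20), (22, 21), (26, 208), (30, 95), (78, 9), (82, 27), (86, 50), (90, 32), (94, 10), (118, 61), (122, 98)]
   0.1 0.14 172 [0.484  0.0897 0.1224] rect [484.1  90.1] [28.4 28.6] 86.1 z90 [0.1224 0.1251]
wedge [(2, 19), (6, 13), (10, 108), (14, 33), (22, 23), (26, 84), (30, 10), (74, 158), (78, 153), (82, 31), (86, 31), (98, 9), (102, 17)]
   0.09 0.12 28 [0.4729 0.036  0.103 ] rect [472.9  36.1] [16.6 16.5] 89.4 z90 [0.103 0.105]
   0.07 0.09 377 [0.483  0.0344 0.0785] rect [484.   35.7] [40.6 48.9] 89.2 z90 [0.0785 0.0879]
small [(2, 11), (6, 9), (10, 59), (14, 19), (22, 29), (26, 309), (30, 113), (58, 19), (62, 55), (66, 20), (78, 44), (82, 69)]
   0.07 0.1 117 [ 0.4865 -0.0185  0.0824] rect [487.4 -18.6] [25.3 23.2] 89.1 z90 [0.0824 0.0852]
rack [(-6, 14), (-2, 233), (2, 260), (6, 34), (46, 61), (50, 983), (54, 346), (58, 12), (82, 127), (86, 112)]
   0.045 0.062 1403 [0.5571 0.0452 0.0529] rect [557.9  47. ] [ 64.1 138.2] 1.5 z90 [0.0529 0.0559]
   0.07 0.1 253 [0.5676 0.0479 0.0857] rect [557.6  47.6] [ 46.  114.8] 1.3 z90 [0.0857 0.0886]

[... 735 characters left out ...]
 61), (66, 26), (70, 13), (74, 161), (78, 206), (82, 127), (86, 82), (90, 34), (94, 10), (98, 10), (102, 19), (118, 61), (122, 98)]
   0.022 0.033 1032 [0.4857 0.0109 0.0287] rect [485.5  36. ] [ 66.4 177.2] 1.1 z90 [0.0287 0.0315]
-0.06 [ 0.485 -0.041  0.06 ] 0.063
-0.04 [ 0.484 -0.029  0.081] 0.084
-0.02 [ 0.485 -0.016  0.083] 0.084
0.0 [0.479 0.016 0.076] 0.079
0.02 [0.471 0.029 0.1  ] 0.103
0.04 [0.474 0.041 0.101] 0.103
0.06 [0.481 0.076 0.12 ] 0.123
0.08 [0.48  0.088 0.122] 0.123
0.1 [0.489 0.1   0.122] 0.122
0.12 [0.451 0.121 0.023] 0.023
tray side ((455.8315124511719, -266.2186279296875), (70.84220123291016, 199.40330505371094), 0.07232675701379776) [0.00135761 0.00372312 0.01128928]
```

View pics/topc.png

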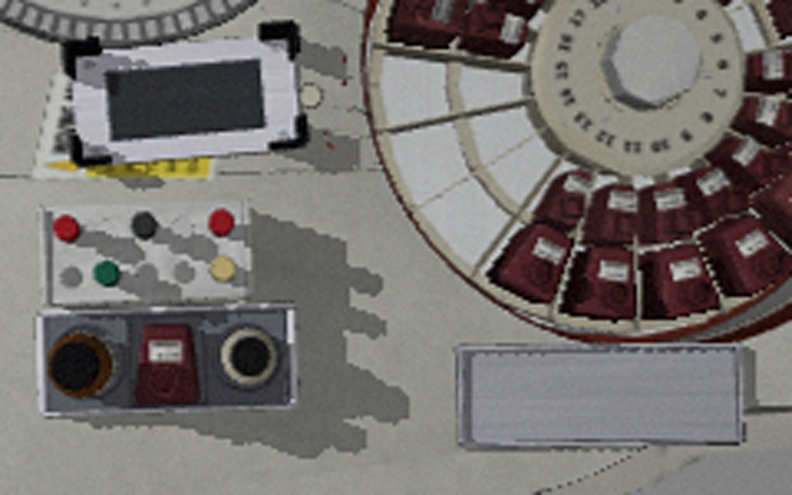

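The crop shows wells left to right: amber (80,362), wedge (166,362), small (248,357). The rack is behind them (150,255), the bay is at (187,100) turned about 4°, and the tray is at (600,395). I'll go above the amber cap first.

```bash
cat >> h.py <<'E'
from scipy.spatial.transform import Rotation as Ro
def where():
    s=read_state();R=Ro.from_rotvec(s["eef_rot"]).as_matrix()
    yaw=np.degrees(np.arctan2(R[1,1],R[0,1]));yaw=(yaw+90)%180-90
    print("t",round(s["time"],2),"tcp",np.round(np.array(s["tcp_pos"])*1000,1),"yaw",round(yaw,2),"z",R[:,2].round(3),"gap",round(s["finger_gap"]*1000,1),"ff",round(s["finger_force"],1),"F",np.round(s["contact_force"],1),"q",np.round(s["joint_pos"],2))
    return np.array(s["tcp_pos"])*1000
E
R='{"dx":14.3,"dy":-31.7,"az":-0.0719,"gripper":50}'
python3 -m pendant '[{"dx":14.3,"dy":-31.7,"az":-0.0719,"gripper":50},{"dx":14.3,"dy":-31.7,"az":-0.0719},{"dx":14.3,"dy":-31.7,"az":-0.0719},{"dx":14.3,"dy":-31.7,"az":-0.0719},{"dx":14.3,"dy":-31.7,"az":-0.0719},{"dx":14.3,"dy":-31.7,"az":-0.0719},{"dx":14.3,"dy":-31.7,"az":-0.0719},{"dx":14.3,"dy":-31.7,"az":-0.0719}]' 40
python3 -m pendant '[{"dx":14.3,"dy":-31.7,"az":-0.0719},{"dx":14.3,"dy":-31.7,"az":-0.0719},{"dx":14.3,"dy":-31.7,"az":-0.0719},{"dx":14.3,"dy":-31.7,"az":-0.0719},{"dx":14.3,"dy":-31.7,"az":-0.0719},{"dx":14.3,"dy":-31.7,"az":-0.0719},{"dx":14.3,"dy":-31.7,"az":-0.0719},{"dx":14.3,"dy":-31.7,"az":-0.0719},{"dz":0},{"dz":0}]'
python3 -c "from h import *;where()"
```

```text
t 0.1 tcp [255.3 597.3 238.4] yaw 66.86 z [-0.001 -0.001 -1.   ] gap 85.4 ff 0.0 F [ 0.3  0.9 -0.5] q [-1.21  0.47 -0.01  1.6   0.01  1.07 -0.06]$[0]: bad value
$[0]: bad value
```

```bash
python3 -m pendant '[{"dx":14,"dy":-31,"dz":0,"ax":0,"ay":0,"az":-0.07,"gripper":50}]' 40
python3 -m pendant --help | head -20;python3 -c "from h import *;where()"
```

```text
time: 0.18
tcp_pos: [0.2646, 0.5712, 0.2383]
eef_rot: [-0.725, -3.053, -0.003]
contact_force: [-0.2, -0.3, 0.4]
finger_gap: 0.0754
finger_force: 0.0
t 0.18 tcp [264.6 571.2 238.3] yaw 63.29 z [-0.003  0.003 -1.   ] gap 75.4 ff 0.0 F [-0.2 -0.3  0.4] q [-1.19  0.43  0.    1.66 -0.01  1.05 -0.08]invalid input: not JSON, or not a number
```

```bash
python3 -m pendant '[{"dx":14,"dy":-32,"az":-0.07},{"dx":14,"dy":-32,"az":-0.07},{"dx":14,"dy":-32,"az":-0.07},{"dx":14,"dy":-32,"az":-0.07},{"dx":14,"dy":-32,"az":-0.07},{"dx":14,"dy":-32,"az":-0.07},{"dx":14,"dy":-32,"az":-0.07}]'
python3 -m pendant '[{"dx":14.5,"dy":-31.5,"az":-0.07}]'
python3 -m pendant '[{"dx":14,"dy":-32,"az":-0.072}]'
python3 -c "from h import *;where()"
```

```text
t 0.18 tcp [264.6 571.2 238.3] yaw 63.29 z [-0.003  0.003 -1.   ] gap 75.4 ff 0.0 F [-0.2 -0.3  0.4] q [-1.19  0.43  0.    1.66 -0.01  1.05 -0.08]$[0]: bad value
$[0]: bad value
$[0]: bad value
```

```bash
python3 -m pendant '[{"dx":14.3,"dy":-31.7,"dz":0,"ax":0,"ay":0,"az":-0.072,"gripper":50},{"dx":14.3,"dy":-31.7,"dz":0,"ax":0,"ay":0,"az":-0.072,"gripper":50},{"dx":14.3,"dy":-31.7,"dz":0,"ax":0,"ay":0,"az":-0.072,"gripper":50},{"dx":14.3,"dy":-31.7,"dz":0,"ax":0,"ay":0,"az":-0.072,"gripper":50},{"dx":14.3,"dy":-31.7,"dz":0,"ax":0,"ay":0,"az":-0.072,"gripper":50},{"dx":14.3,"dy":-31.7,"dz":0,"ax":0,"ay":0,"az":-0.072,"gripper":50},{"dx":14.3,"dy":-31.7,"dz":0,"ax":0,"ay":0,"az":-0.072,"gripper":50}]'
python3 -m pendant '[{"dx":14.3,"dy":-31.7,"dz":0,"ax":0,"ay":0,"az":-0.072,"gripper":50},{"dx":14.3,"dy":-31.7,"dz":0,"ax":0,"ay":0,"az":-0.072,"gripper":50},{"dx":14.3,"dy":-31.7,"dz":0,"ax":0,"ay":0,"az":-0.072,"gripper":50},{"dx":14.3,"dy":-31.7,"dz":0,"ax":0,"ay":0,"az":-0.072,"gripper":50},{"dx":14.3,"dy":-31.7,"dz":0,"ax":0,"ay":0,"az":-0.072,"gripper":50},{"dx":14.3,"dy":-31.7,"dz":0,"ax":0,"ay":0,"az":-0.072,"gripper":50},{"dx":14.3,"dy":-31.7,"dz":0,"ax":0,"ay":0,"az":-0.072,"gripper":50},{"dx":14.3,"dy":-31.7,"dz":0,"ax":0,"ay":0,"az":-0.072,"gripper":50},{"dx":0,"dy":0,"dz":0,"ax":0,"ay":0,"az":0,"gripper":50},{"dx":0,"dy":0,"dz":0,"ax":0,"ay":0,"az":0,"gripper":50}]' | head -3
python3 -c "from h import *;where()"
```

```text
time: 0.77
tcp_pos: [0.3698, 0.343, 0.2391]
eef_rot: [-1.48, -2.771, 0.001]
contact_force: [1.2, 0.5, 0.2]
finger_gap: 0.0499
finger_force: 0.0
time: 1.6
tcp_pos: [0.4842, 0.0892, 0.2391]
eef_rot: [2.207, 2.235, -0.001]
t 1.6 tcp [484.2  89.2 239.1] yaw 0.73 z [-0.    -0.001 -1.   ] gap 49.9 ff 0.0 F [-0.5  1.  -0.4] q [-0.64  0.2   0.44  2.   -0.1   0.96 -0.13]
```

```bash
python3 -m pendant '[{"dx":0,"dy":0,"dz":-34,"ax":0,"ay":0,"az":0,"gripper":50},{"dx":0,"dy":0,"dz":-34,"ax":0,"ay":0,"az":0,"gripper":50},{"dx":0,"dy":1,"dz":-34,"ax":0,"ay":0,"az":0,"gripper":50},{"dx":0,"dy":0,"dz":-15,"ax":0,"ay":0,"az":0,"gripper":50},{"dx":0,"dy":0,"dz":-10,"ax":0,"ay":0,"az":0,"gripper":50},{"dx":0,"dy":0,"dz":0,"ax":0,"ay":0,"az":0,"gripper":50}]' 40
python3 -m pendant '[{"dx":0,"dy":0,"dz":0,"ax":0,"ay":0,"az":0,"gripper":20},{"dx":0,"dy":0,"dz":0,"ax":0,"ay":0,"az":0,"gripper":20},{"dx":0,"dy":0,"dz":0,"ax":0,"ay":0,"az":0,"gripper":20},{"dx":0,"dy":0,"dz":0,"ax":0,"ay":0,"az":0,"gripper":20},{"dx":0,"dy":0,"dz":0,"ax":0,"ay":0,"az":0,"gripper":20},{"dx":0,"dy":0,"dz":0,"ax":0,"ay":0,"az":0,"gripper":20}]'
python3 - <<'E'
from h import *
where();s=snapshot("side");cv2.imwrite("pics/s1.png",cv2.resize(s["color"][60:300,120:380],None,fx=2.4,fy=2.4))
E
```

```text
time: 2.1
tcp_pos: [0.4822, 0.093, 0.1103]
eef_rot: [-2.199, -2.241, 0.006]
contact_force: [-0.6, 0.1, 0.8]
finger_gap: 0.0497
finger_force: 0.0
time: 2.6
tcp_pos: [0.4848, 0.0926, 0.1135]
eef_rot: [2.202, 2.24, 0.004]
contact_force: [-0.5, 0.4, 6.6]
finger_gap: 0.0274
finger_force: 40.1
t 2.6 tcp [484.8  92.6 113.5] yaw 0.97 z [ 0.002  0.001 -1.   ] gap 27.4 ff 40.1 F [-0.5  0.4  6.6] q [-0.58  0.4   0.39  2.1  -0.24  0.68 -0.02]
```

View pics/s1.png

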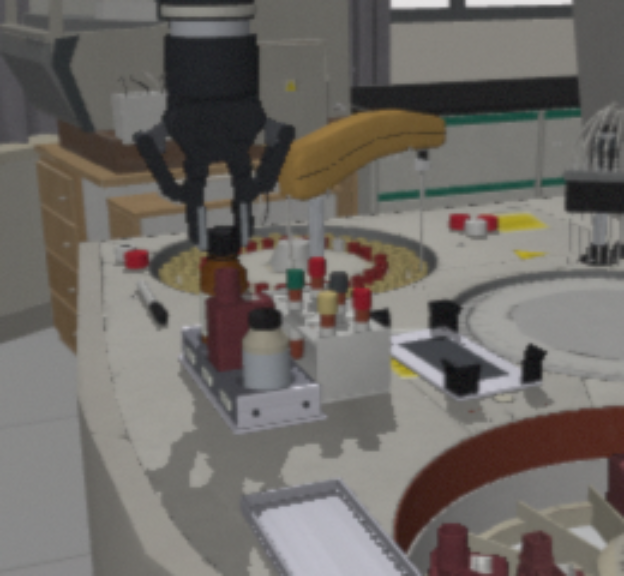

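```bash
python3 -m pendant '[{"dx":0,"dy":0,"dz":8,"ax":0,"ay":0,"az":0,"gripper":20},{"dx":0,"dy":0,"dz":14,"ax":0,"ay":0,"az":0,"gripper":20},{"dx":0,"dy":0,"dz":22,"ax":0,"ay":0,"az":0,"gripper":20},{"dx":0,"dy":0,"dz":28,"ax":0,"ay":0,"az":0,"gripper":20},{"dx":0,"dy":0,"dz":28,"ax":0,"ay":0,"az":0,"gripper":20},{"dx":0,"dy":-5,"dz":15,"ax":0,"ay":0,"az":0,"gripper":20},{"dx":-2,"dy":-15,"dz":0,"ax":0,"ay":0,"az":0,"gripper":20},{"dx":-2,"dy":-30,"dz":0,"ax":0,"ay":0,"az":0,"gripper":20},{"dx":-2,"dy":-33,"dz":0,"ax":0,"ay":0,"az":0,"gripper":20},{"dx":-2,"dy":-33,"dz":0,"ax":0,"ay":0,"az":0,"gripper":20}]'
python3 -m pendant '[{"dx":-2,"dy":-33,"dz":0,"ax":0,"ay":0,"az":0,"gripper":20},{"dx":-2,"dy":-33,"dz":0,"ax":0,"ay":0,"az":0,"gripper":20},{"dx":-2,"dy":-33,"dz":0,"ax":0,"ay":0,"az":0,"gripper":20},{"dx":-2,"dy":-33,"dz":0,"ax":0,"ay":0,"az":0,"gripper":20},{"dx":-2,"dy":-33,"dz":0,"ax":0,"ay":0,"az":0,"gripper":20},{"dx":-3,"dy":-33,"dz":0,"ax":0,"ay":0,"az":0,"gripper":20},{"dx":-3,"dy":-33,"dz":0,"ax":0,"ay":0,"az":0,"gripper":20},{"dx":-3,"dy":-33,"dz":0,"ax":0,"ay":0,"az":0,"gripper":20},{"dx":-1,"dy":-25,"dz":0,"ax":0,"ay":0,"az":0,"gripper":20},{"dx":0,"dy":-10,"dz":0,"ax":0,"ay":0,"az":0,"gripper":20}]'
python3 -m pendant '[{"dx":0,"dy":0,"dz":0,"ax":0,"ay":0,"az":0,"gripper":20},{"dx":0,"dy":0,"dz":0,"ax":0,"ay":0,"az":0,"gripper":20},{"dx":0,"dy":0,"dz":0,"ax":0,"ay":0,"az":0,"gripper":20}]'>/dev/null
python3 -c "from h import *;where()"
```

```text
time: 3.48
tcp_pos: [0.4754, -0.0247, 0.2278]
eef_rot: [2.201, 2.242, 0.001]
contact_force: [0.5, 0.5, -2.1]
finger_gap: 0.0276
finger_force: 39.8
time: 4.32
tcp_pos: [0.4543, -0.3271, 0.2279]
eef_rot: [2.207, 2.233, -0.003]
contact_force: [-0.4, -0.5, -1.2]
finger_gap: 0.0275
finger_force: 39.8
t 4.57 tcp [ 456.3 -320.8  227.1] yaw 1.09 z [-0.     0.002 -1.   ] gap 27.6 ff 39.8 F [ 0.2  0.2 -2.1] q [ 0.04  0.36  0.65  1.88 -0.26  0.99  0.82]
```

```bash
python3 -m pendant '[{"dx":0,"dy":0,"dz":-30,"ax":0,"ay":0,"az":0,"gripper":20},{"dx":0,"dy":0,"dz":-30,"ax":0,"ay":0,"az":0,"gripper":20},{"dx":0,"dy":0,"dz":-25,"ax":0,"ay":0,"az":0,"gripper":20},{"dx":0,"dy":0,"dz":-15,"ax":0,"ay":0,"az":0,"gripper":20},{"dx":0,"dy":0,"dz":-8,"ax":0,"ay":0,"az":0,"gripper":20},{"dx":0,"dy":0,"dz":-6,"ax":0,"ay":0,"az":0,"gripper":20},{"dx":0,"dy":0,"dz":0,"ax":0,"ay":0,"az":0,"gripper":20},{"dx":0,"dy":0,"dz":0,"ax":0,"ay":0,"az":0,"gripper":20}]'
for i in 1 2 3 4; do python3 -m pendant '[{"dx":0,"dy":0,"dz":-2,"ax":0,"ay":0,"az":0,"gripper":20},{"dx":0,"dy":0,"dz":0,"ax":0,"ay":0,"az":0,"gripper":20}]' | sed -n '2p;4p'; done
python3 -c "from h import *;where()"
```

```text
time: 5.23
tcp_pos: [0.4566, -0.3226, 0.114]
eef_rot: [2.201, 2.24, 0.001]
contact_force: [0.7, -0.2, -2.4]
finger_gap: 0.0275
finger_force: 39.7
tcp_pos: [0.4565, -0.3229, 0.112]
contact_force: [-0.4, 0.8, -1.0]
tcp_pos: [0.4561, -0.3228, 0.1095]
contact_force: [0.1, -0.1, -1.6]
tcp_pos: [0.4558, -0.3227, 0.1071]
contact_force: [0.9, -0.4, -0.8]
tcp_pos: [0.4558, -0.3227, 0.105]
contact_force: [0.4, -0.4, -2.2]
t 5.9 tcp [ 455.8 -322.7  105. ] yaw 0.97 z [-0.  0. -1.] gap 27.5 ff 39.7 F [ 0.4 -0.4 -2.2] q [ 0.12  0.54  0.56  1.96 -0.41  0.76  0.94]
```

```bash
for i in 1 2 3 ; do python3 -m pendant '[{"dx":0,"dy":0,"dz":-1,"ax":0,"ay":0,"az":0,"gripper":20},{"dx":0,"dy":0,"dz":0,"ax":0,"ay":0,"az":0,"gripper":20}]' | sed -n '2p;4p'; done
```

```text
tcp_pos: [0.4559, -0.3231, 0.1046]
contact_force: [-1.9, 1.0, 1.5]
tcp_pos: [0.4561, -0.3236, 0.1045]
contact_force: [-2.1, 0.9, 8.8]
tcp_pos: [0.4563, -0.3241, 0.1045]
contact_force: [-3.6, 1.8, 16.8]
```

```bash
python3 -m pendant '[{"dx":0,"dy":0,"dz":2,"ax":0,"ay":0,"az":0,"gripper":20},{"dx":0,"dy":0,"dz":0,"ax":0,"ay":0,"az":0,"gripper":50},{"dx":0,"dy":0,"dz":0,"ax":0,"ay":0,"az":0,"gripper":50},{"dx":0,"dy":0,"dz":0,"ax":0,"ay":0,"az":0,"gripper":50},{"dx":0,"dy":0,"dz":15,"ax":0,"ay":0,"az":0,"gripper":50},{"dx":0,"dy":0,"dz":30,"ax":0,"ay":0,"az":0,"gripper":50},{"dx":0,"dy":0,"dz":30,"ax":0,"ay":0,"az":0,"gripper":45},{"dx":1,"dy":25,"dz":20,"ax":0,"ay":0,"az":0,"gripper":45},{"dx":2,"dy":37,"dz":0,"ax":0,"ay":0,"az":0,"gripper":45},{"dx":2,"dy":37,"dz":0,"ax":0,"ay":0,"az":0,"gripper":45}]'
python3 -m pendant '[{"dx":2,"dy":37,"dz":0,"ax":0,"ay":0,"az":0,"gripper":45},{"dx":2,"dy":37,"dz":0,"ax":0,"ay":0,"az":0,"gripper":45},{"dx":2,"dy":37,"dz":0,"ax":0,"ay":0,"az":0,"gripper":45},{"dx":2,"dy":37,"dz":0,"ax":0,"ay":0,"az":0,"gripper":45},{"dx":2,"dy":37,"dz":0,"ax":0,"ay":0,"az":0,"gripper":45},{"dx":2,"dy":37,"dz":0,"ax":0,"ay":0,"az":0,"gripper":45},{"dx":0,"dy":25,"dz":0,"ax":0,"ay":0,"az":0,"gripper":45},{"dx":0,"dy":12,"dz":0,"ax":0,"ay":0,"az":0,"gripper":45},{"dx":0,"dy":0,"dz":0,"ax":0,"ay":0,"az":0,"gripper":45},{"dx":0,"dy":0,"dz":0,"ax":0,"ay":0,"az":0,"gripper":45}]'
python3 - <<'E'
from h import *
where();s=snapshot("top");P=pts(s);Q=P.reshape(-1,3)
def ra(m,n):
    q=Q[m];r=cv2.minAreaRect((q[:,:2]*1000).astype(np.float32));print(n,len(q),np.round(r[0],1),np.round(r[1],1),round(r[2],1),np.median(q[:,2]).round(4))
x,y,z=Q.T
ra((x>.4)&(x<.5)&(y<-.26)&(y>-.38)&(z>.1)&(z<.125),"amber cap")
cv2.imwrite("pics/t2.png",cv2.resize(s["color"][135:285,225:465],None,fx=3.3,fy=3.3))
E
```

```text
time: 7.23
tcp_pos: [0.4614, -0.2239, 0.2005]
eef_rot: [2.204, 2.235, 0.002]
contact_force: [0.7, 1.9, 0.3]
finger_gap: 0.0451
finger_force: 0.0
time: 8.07
tcp_pos: [0.4728, 0.0353, 0.1991]
eef_rot: [2.201, 2.242, -0.001]
contact_force: [0.2, -1.0, 0.1]
finger_gap: 0.0451
finger_force: 0.0
t 8.07 tcp [472.8  35.3 199.1] yaw 1.05 z [-0.    -0.001 -1.   ] gap 45.1 ff 0.0 F [ 0.2 -1.   0.1] q [-0.61  0.23  0.53  2.09 -0.15  0.86  0.03]
amber cap 196 [ 455.5 -324.1] [28.5 29.4] 0.5 0.1127
```

View pics/t2.png

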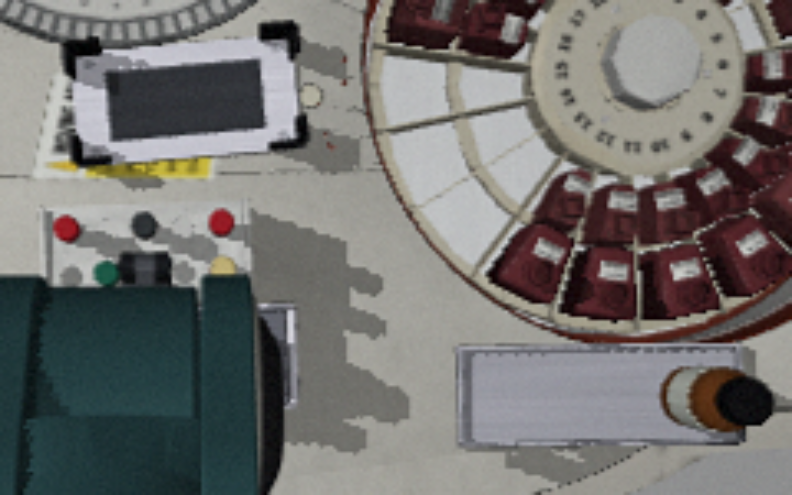

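The amber bottle stands upright at the right end of the tray (cap at crop 745,400), and the arm covers the stand. Next is the wedge bottle.

```bash
python3 -m pendant '[{"dx":0,"dy":1,"dz":-33,"ax":0,"ay":0,"az":0,"gripper":45},{"dx":0,"dy":0,"dz":-33,"ax":0,"ay":0,"az":0,"gripper":45},{"dx":0,"dy":0,"dz":-22,"ax":0,"ay":0,"az":0,"gripper":45},{"dx":0,"dy":0,"dz":-12,"ax":0,"ay":0,"az":0,"gripper":45},{"dx":0,"dy":0,"dz":-6,"ax":0,"ay":0,"az":0,"gripper":45},{"dx":0,"dy":0,"dz":0,"ax":0,"ay":0,"az":0,"gripper":45}]' 40
python3 -m pendant '[{"dx":0,"dy":0,"dz":0,"ax":0,"ay":0,"az":0,"gripper":12},{"dx":0,"dy":0,"dz":0,"ax":0,"ay":0,"az":0,"gripper":12},{"dx":0,"dy":0,"dz":0,"ax":0,"ay":0,"az":0,"gripper":12},{"dx":0,"dy":0,"dz":0,"ax":0,"ay":0,"az":0,"gripper":12},{"dx":0,"dy":0,"dz":0,"ax":0,"ay":0,"az":0,"gripper":12},{"dx":0,"dy":0,"dz":0,"ax":0,"ay":0,"az":0,"gripper":12},{"dx":0,"dy":0,"dz":0,"ax":0,"ay":0,"az":0,"gripper":12}]'
python3 -c "from h import *;where()"
```

```text
time: 8.62
tcp_pos: [0.4723, 0.0344, 0.0923]
eef_rot: [-2.205, -2.237, 0.004]
contact_force: [-0.4, 0.6, -0.1]
finger_gap: 0.0448
finger_force: 0.0
time: 9.2
tcp_pos: [0.4737, 0.0361, 0.0944]
eef_rot: [2.202, 2.239, 0.003]
contact_force: [-1.5, -1.0, 6.8]
finger_gap: 0.0186
finger_force: 39.5
t 9.2 tcp [473.7  36.1  94.4] yaw 0.96 z [ 0.002  0.    -1.   ] gap 18.6 ff 39.5 F [-1.5 -1.   6.8] q [-0.52  0.42  0.45  2.16 -0.31  0.63  0.16]
```

```bash
python3 -m pendant '[{"dx":0,"dy":0,"dz":8,"ax":0,"ay":0,"az":0,"gripper":12},{"dx":0,"dy":0,"dz":14,"ax":0,"ay":0,"az":0,"gripper":12},{"dx":0,"dy":0,"dz":22,"ax":0,"ay":0,"az":0,"gripper":12},{"dx":0,"dy":0,"dz":28,"ax":0,"ay":0,"az":0,"gripper":12},{"dx":0,"dy":0,"dz":28,"ax":0,"ay":0,"az":0,"gripper":12},{"dx":0,"dy":-10,"dz":5,"ax":0,"ay":0,"az":0,"gripper":12},{"dx":-2,"dy":-25,"dz":0,"ax":0,"ay":0,"az":0,"gripper":12},{"dx":-4,"dy":-33,"dz":0,"ax":0,"ay":0,"az":0,"gripper":12},{"dx":-4,"dy":-33,"dz":0,"ax":0,"ay":0,"az":0,"gripper":12},{"dx":-4,"dy":-33,"dz":0,"ax":0,"ay":0,"az":0,"gripper":12}]'
python3 -m pendant '[{"dx":-4,"dy":-33,"dz":0,"ax":0,"ay":0,"az":0,"gripper":12},{"dx":-4,"dy":-33,"dz":0,"ax":0,"ay":0,"az":0,"gripper":12},{"dx":-4,"dy":-33,"dz":0,"ax":0,"ay":0,"az":0,"gripper":12},{"dx":-2,"dy":-33,"dz":0,"ax":0,"ay":0,"az":0,"gripper":12},{"dx":0,"dy":-25,"dz":0,"ax":0,"ay":0,"az":0,"gripper":12},{"dx":0,"dy":-10,"dz":0,"ax":0,"ay":0,"az":0,"gripper":12},{"dx":0,"dy":0,"dz":0,"ax":0,"ay":0,"az":0,"gripper":12},{"dx":0,"dy":0,"dz":0,"ax":0,"ay":0,"az":0,"gripper":12},{"dx":0,"dy":0,"dz":0,"ax":0,"ay":0,"az":0,"gripper":12}]'
python3 - <<'E'
from h import *
where();s=snapshot("side");cv2.imwrite("pics/s3.png",cv2.resize(s["color"][90:360,140:400],None,fx=2.2,fy=2.2))
E
```

```text
time: 10.03
tcp_pos: [0.4582, -0.0991, 0.1984]
eef_rot: [-2.201, -2.241, -0.001]
contact_force: [0.7, 0.7, -0.6]
finger_gap: 0.0188
finger_force: 39.3
time: 10.78
tcp_pos: [0.445, -0.263, 0.1979]
eef_rot: [-2.199, -2.241, -0.001]
contact_force: [0.2, 0.5, -0.7]
finger_gap: 0.0188
finger_force: 39.3
t 10.78 tcp [ 445.  -263.   197.9] yaw 1.08 z [-0.001  0.001 -1.   ] gap 18.8 ff 39.3 F [ 0.2  0.5 -0.7] q [-0.08  0.33  0.67  2.   -0.26  0.9   0.75]
```

View pics/s3.png

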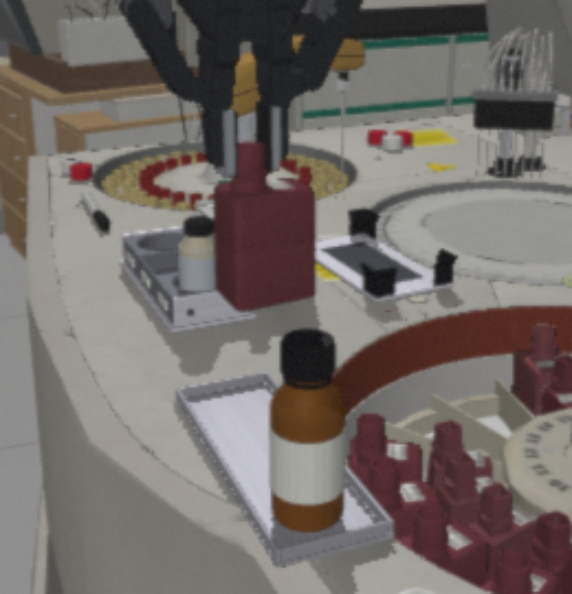

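The side view shows the amber bottle upright on the tray (308,440) and the wedge bottle held upright (265,240) above it. Lowering.

```bash
python3 -m pendant '[{"dx":0,"dy":0,"dz":-30,"ax":0,"ay":0,"az":0,"gripper":12},{"dx":0,"dy":0,"dz":-30,"ax":0,"ay":0,"az":0,"gripper":12},{"dx":0,"dy":0,"dz":-25,"ax":0,"ay":0,"az":0,"gripper":12},{"dx":0,"dy":0,"dz":-14,"ax":0,"ay":0,"az":0,"gripper":12},{"dx":0,"dy":0,"dz":-6,"ax":0,"ay":0,"az":0,"gripper":12},{"dx":0,"dy":0,"dz":0,"ax":0,"ay":0,"az":0,"gripper":12},{"dx":0,"dy":0,"dz":0,"ax":0,"ay":0,"az":0,"gripper":12}]'
for i in 1 2 3 4 ; do python3 -m pendant '[{"dx":0,"dy":0,"dz":-2,"ax":0,"ay":0,"az":0,"gripper":12},{"dx":0,"dy":0,"dz":0,"ax":0,"ay":0,"az":0,"gripper":12}]' | sed -n '2p;4p'; done
```

```text
time: 11.42
tcp_pos: [0.4455, -0.2643, 0.0938]
eef_rot: [2.201, 2.241, 0.001]
contact_force: [0.3, 0.3, -1.1]
finger_gap: 0.0188
finger_force: 39.3
tcp_pos: [0.4457, -0.2648, 0.0922]
contact_force: [-0.2, 0.4, -1.7]
tcp_pos: [0.4452, -0.2648, 0.0896]
contact_force: [0.1, -0.2, -1.4]
tcp_pos: [0.4449, -0.2647, 0.0872]
contact_force: [-0.3, -0.5, -0.8]
tcp_pos: [0.4449, -0.265, 0.0855]
contact_force: [-1.4, -0.2, 2.9]
```

```bash
python3 -m pendant '[{"dx":0,"dy":0,"dz":0,"ax":0,"ay":0,"az":0,"gripper":45},{"dx":0,"dy":0,"dz":0,"ax":0,"ay":0,"az":0,"gripper":45},{"dx":0,"dy":0,"dz":0,"ax":0,"ay":0,"az":0,"gripper":45},{"dx":0,"dy":0,"dz":0,"ax":0,"ay":0,"az":0,"gripper":45},{"dx":0,"dy":0,"dz":15,"ax":0,"ay":0,"az":0,"gripper":45},{"dx":0,"dy":0,"dz":25,"ax":0,"ay":0,"az":0,"gripper":45},{"dx":0,"dy":0,"dz":30,"ax":0,"ay":0,"az":0,"gripper":45},{"dx":3,"dy":20,"dz":20,"ax":0,"ay":0,"az":0,"gripper":45},{"dx":6,"dy":33,"dz":0,"ax":0,"ay":0,"az":0,"gripper":45},{"dx":6,"dy":33,"dz":0,"ax":0,"ay":0,"az":0,"gripper":45}]'
python3 -m pendant '[{"dx":6,"dy":33,"dz":0,"ax":0,"ay":0,"az":0,"gripper":45},{"dx":6,"dy":33,"dz":0,"ax":0,"ay":0,"az":0,"gripper":45},{"dx":6,"dy":33,"dz":0,"ax":0,"ay":0,"az":0,"gripper":45},{"dx":5,"dy":33,"dz":0,"ax":0,"ay":0,"az":0,"gripper":45},{"dx":3,"dy":19,"dz":0,"ax":0,"ay":0,"az":0,"gripper":45},{"dx":1,"dy":9.5,"dz":0,"ax":0,"ay":0,"az":0,"gripper":45},{"dx":0,"dy":0,"dz":-30,"ax":0,"ay":0,"az":0,"gripper":45},{"dx":0,"dy":0,"dz":-30,"ax":0,"ay":0,"az":0,"gripper":45},{"dx":0,"dy":0,"dz":0,"ax":0,"ay":0,"az":0,"gripper":45},{"dx":0,"dy":0,"dz":0,"ax":0,"ay":0,"az":0,"gripper":45}]'
python3 - <<'E'
from h import *
where();s=snapshot("top");P=pts(s);Q=P.reshape(-1,3);x,y,z=Q.T
def ra(m,n):
    q=Q[m];r=cv2.minAreaRect((q[:,:2]*1000).astype(np.float32));print(n,len(q),np.round(r[0],1),np.round(r[1],1),round(r[2],1),np.median(q[:,2]).round(4))
ra((x>.4)&(x<.5)&(y<-.29)&(y>-.38)&(z>.1)&(z<.125),"amber cap")
ra((x>.4)&(x<.5)&(y<-.22)&(y>-.296)&(z>.084)&(z<.1),"wedge neck")
ra((x>.4)&(x<.5)&(y<-.22)&(y>-.296)&(z>.06)&(z<.1),"wedge")
E
```

```text
time: 12.92
tcp_pos: [0.4607, -0.179, 0.1768]
eef_rot: [2.204, 2.235, 0.003]
contact_force: [0.7, 0.3, -0.1]
finger_gap: 0.0455
finger_force: 0.0
time: 13.75
tcp_pos: [0.4858, -0.0195, 0.1146]
eef_rot: [-2.203, -2.237, 0.005]
contact_force: [-0.0, 0.7, 1.0]
finger_gap: 0.0452
finger_force: 0.0
t 13.75 tcp [485.8 -19.5 114.6] yaw 0.87 z [-0.003 -0.001 -1.   ] gap 45.2 ff 0.0 F [-0.   0.7  1. ] q [-0.48  0.41  0.55  2.12 -0.33  0.69  0.3 ]
amber cap 200 [ 454.5 -324.4] [29.1 29.1] 35.2 0.1127
wedge neck 49 [ 444.  -264.1] [18.2 18.1] 64.7 0.0921
wedge 420 [ 454.8 -264.7] [42.  51.4] 89.2 0.0693
```

Both bottles are well placed. Now pinch the small bottle's cap.

```bash
python3 -m pendant '[{"dx":0.5,"dy":1,"dz":-18,"ax":0,"ay":0,"az":0,"gripper":45},{"dx":0,"dy":0,"dz":-9,"ax":0,"ay":0,"az":0,"gripper":45},{"dx":0,"dy":0,"dz":-5,"ax":0,"ay":0,"az":0,"gripper":45},{"dx":0,"dy":0,"dz":0,"ax":0,"ay":0,"az":0,"gripper":45}]' 40
python3 -m pendant '[{"dx":0,"dy":0,"dz":0,"ax":0,"ay":0,"az":0,"gripper":16},{"dx":0,"dy":0,"dz":0,"ax":0,"ay":0,"az":0,"gripper":16},{"dx":0,"dy":0,"dz":0,"ax":0,"ay":0,"az":0,"gripper":16},{"dx":0,"dy":0,"dz":0,"ax":0,"ay":0,"az":0,"gripper":16},{"dx":0,"dy":0,"dz":0,"ax":0,"ay":0,"az":0,"gripper":16},{"dx":0,"dy":0,"dz":0,"ax":0,"ay":0,"az":0,"gripper":16},{"dx":0,"dy":0,"dz":0,"ax":0,"ay":0,"az":0,"gripper":16}]'
python3 -c "from h import *;where()"
```

```text
time: 14.13
tcp_pos: [0.4873, -0.0176, 0.0833]
eef_rot: [-2.203, -2.239, 0.001]
contact_force: [-0.0, 0.3, -0.5]
finger_gap: 0.0447
finger_force: 0.0
time: 14.72
tcp_pos: [0.488, -0.0173, 0.0842]
eef_rot: [2.202, 2.24, 0.002]
contact_force: [-0.7, -1.1, 5.9]
finger_gap: 0.0235
finger_force: 39.1
t 14.72 tcp [488.  -17.3  84.2] yaw 0.97 z [ 0.001  0.    -1.   ] gap 23.5 ff 39.1 F [-0.7 -1.1  5.9] q [-0.45  0.47  0.51  2.13 -0.38  0.63  0.34]
```

```bash
python3 -m pendant '[{"dx":0,"dy":0,"dz":5,"ax":0,"ay":0,"az":0,"gripper":16},{"dx":0,"dy":0,"dz":10,"ax":0,"ay":0,"az":0,"gripper":16},{"dx":0,"dy":0,"dz":15,"ax":0,"ay":0,"az":0,"gripper":16},{"dx":0,"dy":0,"dz":15,"ax":0,"ay":0,"az":0,"gripper":16},{"dx":0,"dy":0,"dz":10,"ax":0,"ay":0,"az":0,"gripper":16},{"dx":-2,"dy":-12,"dz":0,"ax":0,"ay":0,"az":0,"gripper":16},{"dx":-4,"dy":-22,"dz":0,"ax":0,"ay":0,"az":0,"gripper":16},{"dx":-5,"dy":-28,"dz":0,"ax":0,"ay":0,"az":0,"gripper":16},{"dx":-5,"dy":-28,"dz":0,"ax":0,"ay":0,"az":0,"gripper":16},{"dx":-5,"dy":-28,"dz":0,"ax":0,"ay":0,"az":0,"gripper":16}]'
python3 -m pendant '[{"dx":-5,"dy":-28,"dz":0,"ax":0,"ay":0,"az":0,"gripper":16},{"dx":-4,"dy":-24,"dz":0,"ax":0,"ay":0,"az":0,"gripper":16},{"dx":-2,"dy":-14,"dz":0,"ax":0,"ay":0,"az":0,"gripper":16},{"dx":0,"dy":-4,"dz":0,"ax":0,"ay":0,"az":0,"gripper":16},{"dx":0,"dy":0,"dz":-15,"ax":0,"ay":0,"az":0,"gripper":16},{"dx":0,"dy":0,"dz":-20,"ax":0,"ay":0,"az":0,"gripper":16},{"dx":0,"dy":0,"dz":-13,"ax":0,"ay":0,"az":0,"gripper":16},{"dx":0,"dy":0,"dz":-7,"ax":0,"ay":0,"az":0,"gripper":16},{"dx":0,"dy":0,"dz":0,"ax":0,"ay":0,"az":0,"gripper":16},{"dx":0,"dy":0,"dz":0,"ax":0,"ay":0,"az":0,"gripper":16}]'
for i in 1 2 3 4 ; do python3 -m pendant '[{"dx":0,"dy":0,"dz":-2,"ax":0,"ay":0,"az":0,"gripper":16},{"dx":0,"dy":0,"dz":0,"ax":0,"ay":0,"az":0,"gripper":16}]' | sed -n '2p;4p'; done
```

```text
time: 15.55
tcp_pos: [0.4663, -0.1361, 0.139]
eef_rot: [2.201, 2.241, 0.001]
contact_force: [0.7, 0.0, -0.5]
finger_gap: 0.0231
finger_force: 39.2
time: 16.38
tcp_pos: [0.4557, -0.2049, 0.0835]
eef_rot: [-2.202, -2.241, 0.0]
contact_force: [0.2, -0.4, -0.1]
finger_gap: 0.023
finger_force: 39.3
tcp_pos: [0.456, -0.2052, 0.0819]
contact_force: [0.3, 0.1, -0.1]
tcp_pos: [0.4556, -0.2052, 0.0795]
contact_force: [-0.9, -0.3, -0.1]
tcp_pos: [0.4554, -0.2052, 0.0772]
contact_force: [0.1, -0.6, -1.4]
tcp_pos: [0.4556, -0.2054, 0.0753]
contact_force: [-0.1, -1.4, 0.6]
```

```bash
python3 -m pendant '[{"dx":0,"dy":0,"dz":-1,"ax":0,"ay":0,"az":0,"gripper":16},{"dx":0,"dy":0,"dz":0,"ax":0,"ay":0,"az":0,"gripper":16}]' | sed -n '2p;4p';python3 -m pendant '[{"dx":0,"dy":0,"dz":0,"ax":0,"ay":0,"az":0,"gripper":50},{"dx":0,"dy":0,"dz":0,"ax":0,"ay":0,"az":0,"gripper":50},{"dx":0,"dy":0,"dz":0,"ax":0,"ay":0,"az":0,"gripper":50},{"dx":0,"dy":0,"dz":0,"ax":0,"ay":0,"az":0,"gripper":50},{"dx":0,"dy":0,"dz":10,"ax":0,"ay":0,"az":0,"gripper":50},{"dx":0,"dy":0,"dz":20,"ax":0,"ay":0,"az":0,"gripper":50},{"dx":0,"dy":0,"dz":30,"ax":0,"ay":0,"az":0,"gripper":50},{"dx":0,"dy":0,"dz":30,"ax":0,"ay":0,"az":0,"gripper":85},{"dx":0,"dy":0,"dz":0,"ax":0,"ay":0,"az":0,"gripper":85}]'
python3 - <<'E'
from h import *
where();s=snapshot("top");np.savez("t4.npz",**s);P=pts(s);Q=P.reshape(-1,3);x,y,z=Q.T
def ra(m,n):
    q=Q[m];r=cv2.minAreaRect((q[:,:2]*1000).astype(np.float32));print(n,len(q),np.round(r[0],1),np.round(r[1],1),round(r[2],1),np.median(q[:,2]).round(4))
ra((x>.51)&(x<.61)&(y<.13)&(y>-.04)&(z>.046)&(z<.06),"rack")
ra((x>.44)&(x<.522)&(y<.14)&(y>-.07)&(z>.022)&(z<.035),"stand")
for k,c in dict(am=(.484,.09),we=(.485,.036),sm=(.486,-.019)).items():
    ra((abs(x-c[0])<.035)&(abs(y-c[1])<.026)&(z>.006)&(z<.0165),k)
ra((x>.6)&(x<.74)&(y<.12)&(y>-.08)&(z>.022)&(z<.04),"bay guides")
c=s["color"];cv2.imwrite("pics/t4.png",cv2.resize(c[135:285,225:465],None,fx=3.3,fy=3.3))
E
```

```text
tcp_pos: [0.4558, -0.2058, 0.0752]
contact_force: [-1.5, 0.7, 10.7]
time: 17.97
tcp_pos: [0.4583, -0.207, 0.1695]
eef_rot: [2.198, 2.234, 0.007]
contact_force: [0.3, -0.5, -0.1]
finger_gap: 0.0725
finger_force: 0.0
t 17.97 tcp [ 458.3 -207.   169.5] yaw 0.93 z [ 0.009 -0.002 -1.   ] gap 72.5 ff 0.0 F [ 0.3 -0.5 -0.1] q [-0.17  0.35  0.64  2.06 -0.29  0.81  0.65]
rack 1423 [557.9  48. ] [ 64.2 140.1] 1.5 0.053
stand 1059 [485.6  35.7] [ 66.4 176.7] 1.0 0.0286
am 353 [482.7  91.1] [47.6 52.6] 73.4 0.0128
we 561 [482.2  36.3] [50.4 64. ] 89.3 0.0126
sm 296 [486.  -16.5] [45.8 68.8] 89.1 0.0129
bay guides 237 [668.3  21.2] [ 88.2 164.4] 4.1 0.0296
```

View pics/t4.png

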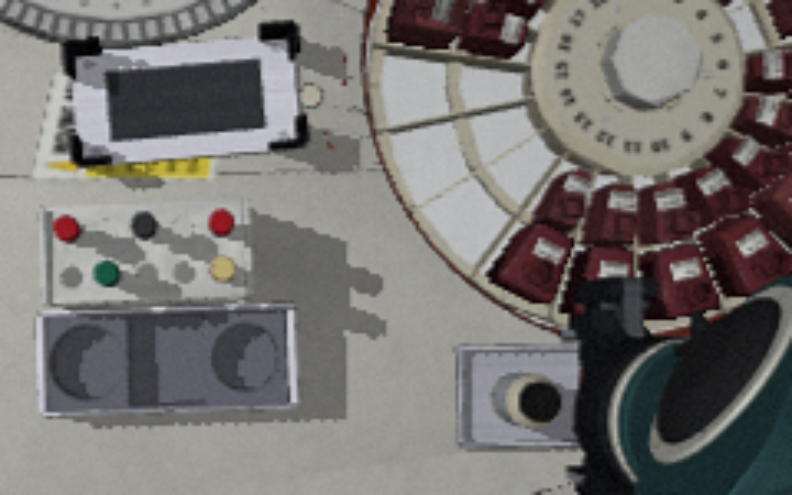

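The wells are empty. The pockets appear at crop (86,362), (166,362) and (245,358), the rack is untouched at (150,255), and the small bottle is on the tray at (535,403). Going above the rack.

```bash
python3 -m pendant '[{"dx":10,"dy":25,"dz":0,"ax":0,"ay":0,"az":0.01,"gripper":85},{"dx":14,"dy":35,"dz":0,"ax":0,"ay":0,"az":0,"gripper":85},{"dx":14,"dy":35,"dz":0,"ax":0,"ay":0,"az":0,"gripper":85},{"dx":14,"dy":35,"dz":0,"ax":0,"ay":0,"az":0,"gripper":85},{"dx":14,"dy":35,"dz":0,"ax":0,"ay":0,"az":0,"gripper":85},{"dx":14,"dy":35,"dz":0,"ax":0,"ay":0,"az":0,"gripper":85},{"dx":12,"dy":30,"dz":0,"ax":0,"ay":0,"az":0,"gripper":85},{"dx":10,"dy":24,"dz":0,"ax":0,"ay":0,"az":0,"gripper":85},{"dx":0,"dy":0,"dz":0,"ax":0,"ay":0,"az":0,"gripper":85},{"dx":0,"dy":0,"dz":0,"ax":0,"ay":0,"az":0,"gripper":85}]' 60
python3 -m pendant '[{"dx":0,"dy":0,"dz":-20,"ax":0,"ay":0,"az":0,"gripper":85},{"dx":0,"dy":0,"dz":-15,"ax":0,"ay":0,"az":0,"gripper":85},{"dx":0,"dy":0,"dz":0,"ax":0,"ay":0,"az":0,"gripper":85},{"dx":0,"dy":0,"dz":0,"ax":0,"ay":0,"az":0,"gripper":85}]'
python3 - <<'E'
from h import *
where()
s=snapshot("side");cv2.imwrite("pics/s5.png",cv2.resize(s["color"][60:330,140:400],None,fx=2.2,fy=2.2))
E
```

```text
time: 18.85
tcp_pos: [0.557, 0.0504, 0.1633]
eef_rot: [-2.187, -2.255, 0.003]
contact_force: [-0.8, -0.9, -0.3]
finger_gap: 0.0852
finger_force: 0.0
time: 19.18
tcp_pos: [0.5564, 0.0471, 0.1287]
eef_rot: [-2.193, -2.248, 0.004]
contact_force: [0.8, 0.7, 0.3]
finger_gap: 0.0846
finger_force: 0.0
t 19.18 tcp [556.4  47.1 128.7] yaw 1.42 z [-0.002 -0.001 -1.   ] gap 84.6 ff 0.0 F [0.8 0.7 0.3] q [-0.56  0.49  0.53  1.94 -0.34  0.79  0.18]
```

View pics/s5.png

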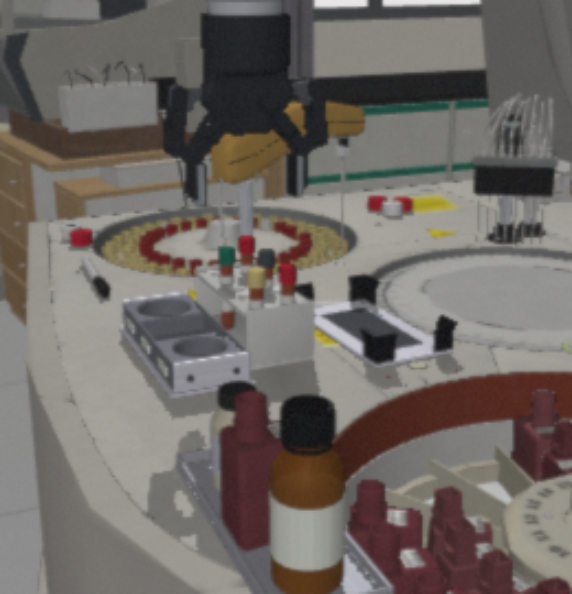

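Gripper open above the rack, with fingertips at crop (195,203) and (297,194). All three bottles stand on the tray. I'll check the fingertip height from depth.

```bash
python3 - <<'E'
from h import *
s=snapshot("side");P=pts(s)
x,y,z=P[...,0],P[...,1],P[...,2]
for a,b in((.49,.55),(.565,.63)):
    m=(x>a)&(x<b)&(y>.02)&(y<.075)&(z>.1)&(z<.17)
    q=P[m];print(m.sum(),q[:,2].min() if len(q) else 0,np.percentile(q[:,2],5),np.percentile(q[:,0],[1,99]).round(3),q[:,1].mean().round(3))
E
```

```text
155 0.13540458177678463 0.1383636044738685 [0.499 0.513] 0.039
164 0.13544147219864483 0.13831313909189663 [0.597 0.612] 0.044
```

```bash
python3 -m pendant '[{"dx":1.5,"dy":1,"dz":-25,"ax":0,"ay":0,"az":0,"gripper":85},{"dx":0,"dy":0,"dz":-25,"ax":0,"ay":0,"az":0,"gripper":85},{"dx":0,"dy":0,"dz":-22,"ax":0,"ay":0,"az":0,"gripper":85},{"dx":0,"dy":0,"dz":-14,"ax":0,"ay":0,"az":0,"gripper":85},{"dx":0,"dy":0,"dz":-7,"ax":0,"ay":0,"az":0,"gripper":85},{"dx":0,"dy":0,"dz":0,"ax":0,"ay":0,"az":0,"gripper":85},{"dx":0,"dy":0,"dz":0,"ax":0,"ay":0,"az":0,"gripper":85}]'
python3 -m pendant '[{"dx":0,"dy":0,"dz":0,"ax":0,"ay":0,"az":0,"gripper":50},{"dx":0,"dy":0,"dz":0,"ax":0,"ay":0,"az":0,"gripper":50},{"dx":0,"dy":0,"dz":0,"ax":0,"ay":0,"az":0,"gripper":50},{"dx":0,"dy":0,"dz":0,"ax":0,"ay":0,"az":0,"gripper":50},{"dx":0,"dy":0,"dz":0,"ax":0,"ay":0,"az":0,"gripper":50},{"dx":0,"dy":0,"dz":0,"ax":0,"ay":0,"az":0,"gripper":50}]' 60
python3 -c "from h import *;where()"
```

```text
time: 19.87
tcp_pos: [0.5596, 0.0495, 0.037]
eef_rot: [2.191, 2.25, 0.001]
contact_force: [-0.1, -0.2, 0.5]
finger_gap: 0.0847
finger_force: 0.0
time: 20.37
tcp_pos: [0.5594, 0.0498, 0.038]
eef_rot: [2.191, 2.251, 0.003]
contact_force: [-3.5, 0.5, 8.6]
finger_gap: 0.0618
finger_force: 63.0
t 20.37 tcp [559.4  49.8  38. ] yaw 1.54 z [ 0.001  0.001 -1.   ] gap 61.8 ff 63.0 F [-3.5  0.5  8.6] q [-0.49  0.64  0.44  1.97 -0.44  0.63  0.27]
```

```bash
python3 -m pendant '[{"dx":0,"dy":0,"dz":5,"ax":0,"ay":0,"az":0,"gripper":50},{"dx":0,"dy":0,"dz":10,"ax":0,"ay":0,"az":0,"gripper":50},{"dx":0,"dy":0,"dz":15,"ax":0,"ay":0,"az":0,"gripper":50},{"dx":0,"dy":0,"dz":15,"ax":0,"ay":0,"az":0,"gripper":50},{"dx":0,"dy":0,"dz":10,"ax":0,"ay":0,"az":0,"gripper":50},{"dx":0,"dy":0,"dz":5,"ax":0,"ay":0,"az":0,"gripper":50},{"dx":0,"dy":0,"dz":0,"ax":0,"ay":0,"az":0,"gripper":50},{"dx":0,"dy":0,"dz":0,"ax":0,"ay":0,"az":0,"gripper":50}]'
python3 -m pendant '[{"dx":7,"dy":-2,"dz":0,"ax":0,"ay":0,"az":0.005,"gripper":50},{"dx":14,"dy":-3,"dz":0,"ax":0,"ay":0,"az":0.006,"gripper":50},{"dx":18,"dy":-4,"dz":0,"ax":0,"ay":0,"az":0.007,"gripper":50},{"dx":20,"dy":-5,"dz":0,"ax":0,"ay":0,"az":0.008,"gripper":50},{"dx":20,"dy":-5,"dz":0,"ax":0,"ay":0,"az":0.008,"gripper":50},{"dx":18,"dy":-4,"dz":0,"ax":0,"ay":0,"az":0.007,"gripper":50},{"dx":10,"dy":-3,"dz":0,"ax":0,"ay":0,"az":0.004,"gripper":50},{"dx":3,"dy":-1,"dz":0,"ax":0,"ay":0,"az":0,"gripper":50},{"dx":0,"dy":0,"dz":0,"ax":0,"ay":0,"az":0,"gripper":50},{"dx":0,"dy":0,"dz":0,"ax":0,"ay":0,"az":0,"gripper":50}]'
python3 - <<'E'
from h import *
where()
s=snapshot("side");np.savez("s6.npz",**s);cv2.imwrite("pics/s6.png",cv2.resize(s["color"][80:280,200:400],None,fx=2.9,fy=2.9,interpolation=cv2.INTER_CUBIC))
s=snapshot("top");np.savez("t6.npz",**s);Q=pts(s).reshape(-1,3);x,y,z=Q.T
for lo,hi in((.1,.124),(.13,.16)):
    m=(x>.62)&(x<.73)&(y<.11)&(y>-.07)&(z>lo)&(z<hi);q=Q[m]
    if len(q)>10:print(lo,len(q),cv2.minAreaRect((q[:,:2]*1000).astype(np.float32)),np.median(q[:,2]))
E
```

```text
time: 21.03
tcp_pos: [0.5588, 0.0499, 0.0963]
eef_rot: [-2.191, -2.251, -0.0]
contact_force: [-1.1, -0.1, -3.1]
finger_gap: 0.0622
finger_force: 66.0
time: 21.87
tcp_pos: [0.668, 0.0226, 0.0952]
eef_rot: [-2.139, -2.298, 0.003]
contact_force: [-0.1, -0.4, -2.9]
finger_gap: 0.0621
finger_force: 66.1
t 21.87 tcp [668.   22.6  95.2] yaw 4.11 z [-0.002 -0.    -1.   ] gap 62.1 ff 66.1 F [-0.1 -0.4 -2.9] q [-0.41  0.7   0.48  1.67 -0.4   0.87  0.3 ]
0.1 404 ((670.8515014648438, -23.99803924560547), (63.82170104980469, 49.41651153564453), 3.935176372528076) 0.11025679128077065
0.13 126 ((670.9606323242188, -28.673748016357422), (45.130374908447266, 16.07607650756836), 2.749802827835083) 0.1429930811741782
```

View pics/s6.png

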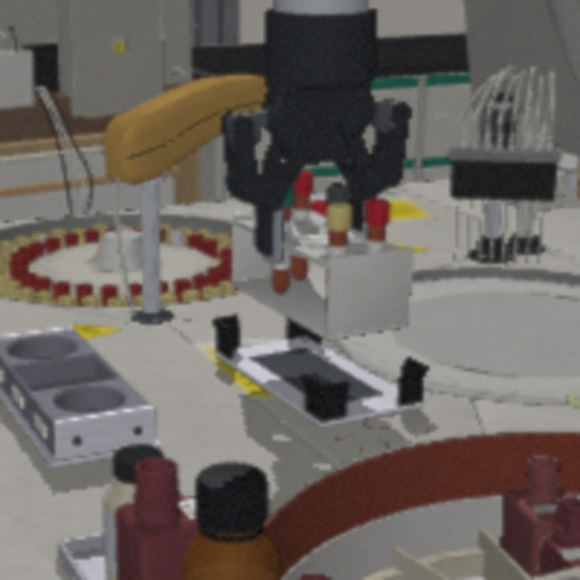

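The rack is held level over the bay. From the top view its centre computes to (667.7, 21.2), against bay (668.3, 21.2). In the side crop the guides are at (228,335), (325,395), (412,380). Lowering.

```bash
python3 -m pendant '[{"dx":0.5,"dy":0,"dz":-12,"ax":0,"ay":0,"az":0,"gripper":50},{"dx":0,"dy":0,"dz":-8,"ax":0,"ay":0,"az":0,"gripper":50},{"dx":0,"dy":0,"dz":-5,"ax":0,"ay":0,"az":0,"gripper":50},{"dx":0,"dy":0,"dz":-5,"ax":0,"ay":0,"az":0,"gripper":50},{"dx":0,"dy":0,"dz":-5,"ax":0,"ay":0,"az":0,"gripper":50},{"dx":0,"dy":0,"dz":-5,"ax":0,"ay":0,"az":0,"gripper":50},{"dx":0,"dy":0,"dz":-4,"ax":0,"ay":0,"az":0,"gripper":50},{"dx":0,"dy":0,"dz":-2,"ax":0,"ay":0,"az":0,"gripper":50},{"dx":0,"dy":0,"dz":0,"ax":0,"ay":0,"az":0,"gripper":50},{"dx":0,"dy":0,"dz":0,"ax":0,"ay":0,"az":0,"gripper":50}]'
for i in 1 2 3 4 ; do python3 -m pendant '[{"dx":0,"dy":0,"dz":-2,"ax":0,"ay":0,"az":0,"gripper":50},{"dx":0,"dy":0,"dz":0,"ax":0,"ay":0,"az":0,"gripper":50}]' | sed -n '2p;4p'; done
```

```text
time: 22.8
tcp_pos: [0.6695, 0.0227, 0.0503]
eef_rot: [2.14, 2.3, 0.0]
contact_force: [0.6, 0.2, -3.2]
finger_gap: 0.062
finger_force: 66.1
tcp_pos: [0.6695, 0.0227, 0.0483]
contact_force: [0.2, -1.1, -3.1]
tcp_pos: [0.6693, 0.0228, 0.0461]
contact_force: [0.8, -0.8, -2.7]
tcp_pos: [0.6693, 0.0227, 0.044]
contact_force: [0.3, -0.1, -2.5]
tcp_pos: [0.6696, 0.0227, 0.0423]
contact_force: [0.4, 0.0, -2.5]
```

```bash
for i in 1 2 3 ; do python3 -m pendant '[{"dx":0,"dy":0,"dz":-1,"ax":0,"ay":0,"az":0,"gripper":50},{"dx":0,"dy":0,"dz":0,"ax":0,"ay":0,"az":0,"gripper":50}]' | sed -n '2p;4p'; done
```

```text
tcp_pos: [0.6696, 0.0227, 0.0422]
contact_force: [-2.5, 0.0, 3.3]
tcp_pos: [0.6696, 0.0227, 0.0421]
contact_force: [-5.3, 0.4, 11.0]
tcp_pos: [0.6696, 0.0227, 0.0421]
contact_force: [-8.9, 0.2, 16.9]
```

```bash
python3 -m pendant '[{"dx":0,"dy":0,"dz":2.5,"ax":0,"ay":0,"az":0,"gripper":50},{"dx":0,"dy":0,"dz":0,"ax":0,"ay":0,"az":0,"gripper":84},{"dx":0,"dy":0,"dz":0,"ax":0,"ay":0,"az":0,"gripper":84},{"dx":0,"dy":0,"dz":0,"ax":0,"ay":0,"az":0,"gripper":84},{"dx":0,"dy":0,"dz":0,"ax":0,"ay":0,"az":0,"gripper":84},{"dx":0,"dy":0,"dz":15,"ax":0,"ay":0,"az":0,"gripper":84},{"dx":0,"dy":0,"dz":30,"ax":0,"ay":0,"az":0,"gripper":84},{"dx":0,"dy":0,"dz":35,"ax":0,"ay":0,"az":0,"gripper":84},{"dx":0,"dy":0,"dz":35,"ax":0,"ay":0,"az":0,"gripper":84},{"dx":-20,"dy":0,"dz":10,"ax":0,"ay":0,"az":-0.026,"gripper":84}]'
python3 -m pendant '[{"dx":-35,"dy":2,"dz":0,"ax":0,"ay":0,"az":-0.026,"gripper":50},{"dx":-35,"dy":2,"dz":0,"ax":0,"ay":0,"az":0,"gripper":50},{"dx":-35,"dy":2,"dz":0,"ax":0,"ay":0,"az":0,"gripper":50},{"dx":-35,"dy":2,"dz":0,"ax":0,"ay":0,"az":0,"gripper":50},{"dx":-25,"dy":2,"dz":0,"ax":0,"ay":0,"az":0,"gripper":50},{"dx":0,"dy":0,"dz":0,"ax":0,"ay":0,"az":0,"gripper":50},{"dx":0,"dy":0,"dz":0,"ax":0,"ay":0,"az":0,"gripper":50}]'
cat >> h.py <<'E'
def ra(Q,m,n):
    q=Q[m];r=cv2.minAreaRect((q[:,:2]*1000).astype(np.float32));print(n,len(q),np.round(r[0],1),np.round(r[1],1),round(r[2],1),np.median(q[:,2]).round(4))
E
python3 - <<'E'
from h import *
where();s=snapshot("top");np.savez("t7.npz",**s);Q=pts(s).reshape(-1,3);x,y,z=Q.T
T=(x>.4)&(x<.5)
ra(Q,T&(y<-.29)&(y>-.38)&(z>.1)&(z<.125),"amber cap")
ra(Q,T&(y<-.23)&(y>-.296)&(z>.084)&(z<.1),"wedge neck")
ra(Q,T&(y<-.23)&(y>-.296)&(z>.06)&(z<.1),"wedge")
ra(Q,T&(y<-.17)&(y>-.235)&(z>.065)&(z<.08),"small cap")
B=(x>.61)&(x<.73)&(y<.12)&(y>-.07)
ra(Q,B&(z>.052)&(z<.064),"rack")
ra(Q,B&(z>.025)&(z<.037),"guides")
cv2.imwrite("pics/t7.png",cv2.resize(s["color"][135:285,225:465],None,fx=3.3,fy=3.3))
E
```

```text
time: 24.8
tcp_pos: [0.6551, 0.0221, 0.1739]
eef_rot: [2.164, 2.265, 0.014]
contact_force: [0.6, -0.3, 0.2]
finger_gap: 0.084
finger_force: 0.0
time: 25.38
tcp_pos: [0.4841, 0.0331, 0.1679]
eef_rot: [-2.199, -2.244, -0.003]
contact_force: [1.0, -0.6, 0.8]
finger_gap: 0.0502
finger_force: 0.0
t 25.38 tcp [484.1  33.1 167.9] yaw 1.16 z [ 0.001  0.002 -1.   ] gap 50.2 ff 0.0 F [ 1.  -0.6  0.8] q [-0.63  0.31  0.58  2.09 -0.24  0.8   0.12]
amber cap 197 [ 455.5 -323.9] [28.8 29.3] 1.3 0.1127
wedge neck 49 [ 443.8 -264.1] [19.5 17.8] 60.3 0.0917
wedge 418 [ 453.8 -265. ] [42.  49.3] 89.2 0.0693
small cap 126 [ 454.8 -206.2] [24.9 23.7] 89.0 0.0732
rack 1388 [670.3  21. ] [ 64.4 140.3] 3.9 0.0569
guides 181 [668.  21.] [ 88.3 164.1] 3.9 0.0307
```

View pics/t7.png

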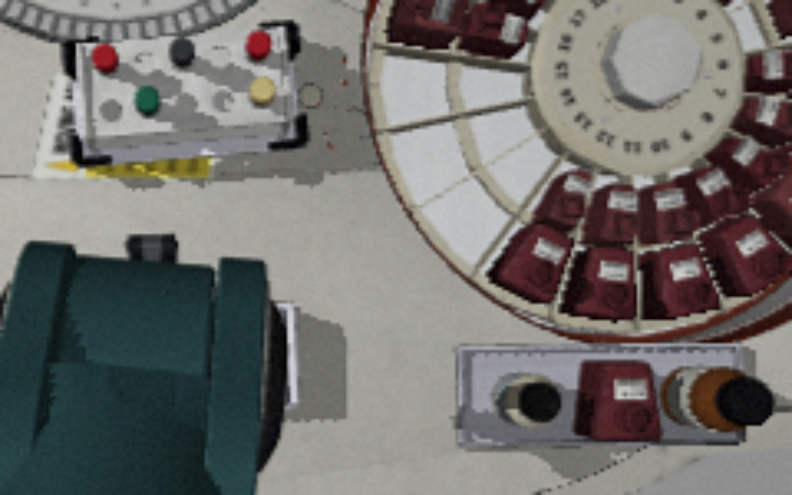

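The rack sits in the bay between all four guides: centre (670.3, 21.0) against (668, 21), yaw equal, plate at 57 mm. The bottles on the tray are at crop (538,402), (618,400) and (745,400). Now return the small bottle.

```bash
python3 -m pendant '[{"dx":-2,"dy":-20,"dz":0,"ax":0,"ay":0,"az":0,"gripper":45},{"dx":-4,"dy":-35,"dz":0,"ax":0,"ay":0,"az":0,"gripper":45},{"dx":-4,"dy":-35,"dz":0,"ax":0,"ay":0,"az":0,"gripper":45},{"dx":-4,"dy":-35,"dz":0,"ax":0,"ay":0,"az":0,"gripper":45},{"dx":-4,"dy":-35,"dz":0,"ax":0,"ay":0,"az":0,"gripper":45},{"dx":-4,"dy":-35,"dz":0,"ax":0,"ay":0,"az":0,"gripper":45},{"dx":-4,"dy":-28,"dz":0,"ax":0,"ay":0,"az":0,"gripper":45},{"dx":-2.5,"dy":-15,"dz":-25,"ax":0,"ay":0,"az":0,"gripper":45},{"dx":0,"dy":0,"dz":-15,"ax":0,"ay":0,"az":0,"gripper":45},{"dx":0,"dy":0,"dz":0,"ax":0,"ay":0,"az":0,"gripper":45}]' 40
python3 -m pendant '[{"dx":0,"dy":0,"dz":0,"ax":0,"ay":0,"az":0,"gripper":45}]'
```

```text
time: 26.27
tcp_pos: [0.455, -0.2069, 0.1247]
eef_rot: [-2.201, -2.238, 0.005]
contact_force: [-0.4, 1.2, -0.3]
finger_gap: 0.0451
finger_force: 0.0
time: 26.35
tcp_pos: [0.4564, -0.206, 0.1265]
eef_rot: [-2.2, -2.242, 0.002]
contact_force: [0.4, -0.0, -0.3]
finger_gap: 0.045
finger_force: 0.0
```

Good. Down about 52 mm, grip, lift, carry back.

```bash
python3 -m pendant '[{"dx":0,"dy":0,"dz":-25,"ax":0,"ay":0,"az":0,"gripper":45},{"dx":0,"dy":0,"dz":-17,"ax":0,"ay":0,"az":0,"gripper":45},{"dx":0,"dy":0,"dz":-10,"ax":0,"ay":0,"az":0,"gripper":45},{"dx":0,"dy":0,"dz":0,"ax":0,"ay":0,"az":0,"gripper":45},{"dx":0,"dy":0,"dz":0,"ax":0,"ay":0,"az":0,"gripper":16},{"dx":0,"dy":0,"dz":0,"ax":0,"ay":0,"az":0,"gripper":16},{"dx":0,"dy":0,"dz":0,"ax":0,"ay":0,"az":0,"gripper":16},{"dx":0,"dy":0,"dz":0,"ax":0,"ay":0,"az":0,"gripper":16},{"dx":0,"dy":0,"dz":0,"ax":0,"ay":0,"az":0,"gripper":16},{"dx":0,"dy":0,"dz":0,"ax":0,"ay":0,"az":0,"gripper":16}]' 40
python3 -m pendant '[{"dx":0,"dy":0,"dz":0,"ax":0,"ay":0,"az":0,"gripper":16}]'
python3 -m pendant '[{"dx":0,"dy":0,"dz":6,"ax":0,"ay":0,"az":0,"gripper":16},{"dx":0,"dy":0,"dz":12,"ax":0,"ay":0,"az":0,"gripper":16},{"dx":0,"dy":0,"dz":18,"ax":0,"ay":0,"az":0,"gripper":16},{"dx":0,"dy":0,"dz":18,"ax":0,"ay":0,"az":0,"gripper":16},{"dx":0,"dy":0,"dz":6,"ax":0,"ay":0,"az":0,"gripper":16},{"dx":2,"dy":14,"dz":0,"ax":0,"ay":0,"az":0,"gripper":16},{"dx":4,"dy":24,"dz":0,"ax":0,"ay":0,"az":0,"gripper":16},{"dx":5,"dy":28,"dz":0,"ax":0,"ay":0,"az":0,"gripper":16},{"dx":5,"dy":28,"dz":0,"ax":0,"ay":0,"az":0,"gripper":16},{"dx":5,"dy":28,"dz":0,"ax":0,"ay":0,"az":0,"gripper":16}]'
python3 -m pendant '[{"dx":5,"dy":28,"dz":0,"ax":0,"ay":0,"az":0,"gripper":16},{"dx":4,"dy":20,"dz":0,"ax":0,"ay":0,"az":0,"gripper":16},{"dx":2,"dy":13,"dz":0,"ax":0,"ay":0,"az":0,"gripper":16},{"dx":0,"dy":5,"dz":0,"ax":0,"ay":0,"az":0,"gripper":16},{"dx":0,"dy":0,"dz":0,"ax":0,"ay":0,"az":0,"gripper":16},{"dx":0,"dy":0,"dz":0,"ax":0,"ay":0,"az":0,"gripper":16},{"dx":0,"dy":0,"dz":0,"ax":0,"ay":0,"az":0,"gripper":16},{"dx":0,"dy":0,"dz":0,"ax":0,"ay":0,"az":0,"gripper":16}]'
python3 - <<'E'
from h import *
where();s=snapshot("side");np.savez("s8.npz",**s);P=pts(s);x,y,z=P[...,0],P[...,1],P[...,2]
cv2.imwrite("pics/s8.png",cv2.resize(s["color"][90:360,140:400],None,fx=2.2,fy=2.2))
m=(x>.44)&(x<.53)&(y>-.06)&(y<.02)&(z>.05)&(z<.118);q=P[m]
for a in np.arange(.05,.12,.01):
    r=q[abs(q[:,2]-a-.005)<.005]
    if len(r)>5:print(round(a,2),len(r),r[:,0].min().round(3),r[:,0].max().round(3),r.mean(0).round(4))
E
```

```text
time: 27.18
tcp_pos: [0.4569, -0.2057, 0.0759]
eef_rot: [2.198, 2.242, 0.002]
contact_force: [-0.2, -0.3, 6.9]
finger_gap: 0.0229
finger_force: 39.7
time: 27.27
tcp_pos: [0.4569, -0.2057, 0.0759]
eef_rot: [2.198, 2.242, 0.002]
contact_force: [-0.8, -0.3, 7.7]
finger_gap: 0.0231
finger_force: 39.7
time: 28.1
tcp_pos: [0.4769, -0.082, 0.1351]
eef_rot: [2.2, 2.243, 0.001]
contact_force: [0.9, -0.4, -1.1]
finger_gap: 0.023
finger_force: 39.2
time: 28.77
tcp_pos: [0.4878, -0.0186, 0.1349]
eef_rot: [2.202, 2.241, -0.0]
contact_force: [-0.2, 0.2, -1.0]
finger_gap: 0.0232
finger_force: 39.2
t 28.77 tcp [487.8 -18.6 134.9] yaw 1.01 z [ 0. -0. -1.] gap 23.2 ff 39.2 F [-0.2  0.2 -1. ] q [-0.53  0.38  0.6   2.11 -0.32  0.74  0.29]
0.06 64 0.467 0.5 [ 0.4815 -0.0362  0.067 ]
0.07 100 0.467 0.5 [ 0.4807 -0.036   0.075 ]
0.08 108 0.466 0.501 [ 0.4811 -0.0364  0.085 ]
0.09 107 0.467 0.501 [ 0.4815 -0.0364  0.095 ]
0.1 106 0.467 0.502 [ 0.4823 -0.036   0.1049]
0.11 99 0.468 0.503 [ 0.4828 -0.0334  0.1136]
```

View pics/s8.png

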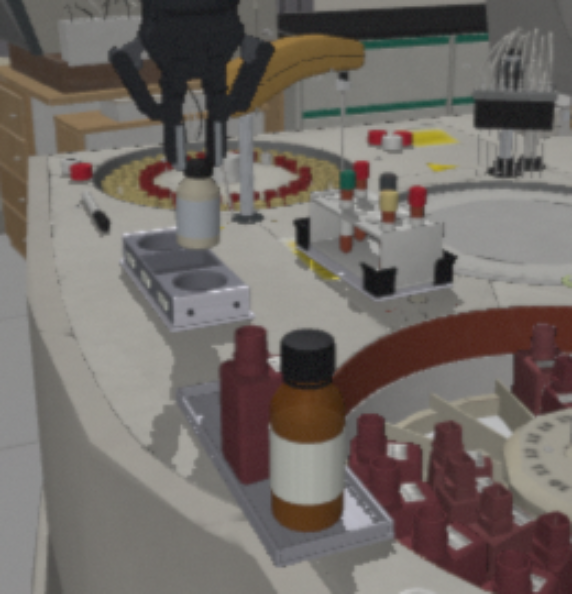

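The side view shows the small bottle held upright (198,210) over its well (200,280), with the wedge and amber bottles still upright on the tray. Lowering in steps.

```bash
python3 -m pendant '[{"dx":-0.5,"dy":1,"dz":-18,"ax":0,"ay":0,"az":0,"gripper":16},{"dx":0,"dy":0,"dz":-10,"ax":0,"ay":0,"az":0,"gripper":16},{"dx":0,"dy":0,"dz":-4,"ax":0,"ay":0,"az":0,"gripper":16},{"dx":0,"dy":0,"dz":0,"ax":0,"ay":0,"az":0,"gripper":16},{"dx":0,"dy":0,"dz":0,"ax":0,"ay":0,"az":0,"gripper":16}]'
for i in 1 2 3 4 5 6; do python3 -m pendant '[{"dx":0,"dy":0,"dz":-3,"ax":0,"ay":0,"az":0,"gripper":16},{"dx":0,"dy":0,"dz":0,"ax":0,"ay":0,"az":0,"gripper":16}]' | sed -n '2p;4p'; done
```

```text
time: 29.23
tcp_pos: [0.4874, -0.0167, 0.1027]
eef_rot: [-2.2, -2.243, 0.001]
contact_force: [-0.5, 0.3, -1.1]
finger_gap: 0.0233
finger_force: 39.3
tcp_pos: [0.4876, -0.0163, 0.0998]
contact_force: [-0.2, 0.5, 0.2]
tcp_pos: [0.4873, -0.0162, 0.0966]
contact_force: [0.8, 0.2, -0.4]
tcp_pos: [0.4872, -0.0162, 0.0935]
contact_force: [-0.1, 0.3, -0.5]
tcp_pos: [0.4872, -0.0163, 0.0904]
contact_force: [0.1, -0.6, -0.7]
tcp_pos: [0.4872, -0.0163, 0.0874]
contact_force: [0.4, -0.7, -0.8]
tcp_pos: [0.4877, -0.0163, 0.085]
contact_force: [-1.4, 0.8, 2.9]
```

```bash
python3 -m pendant '[{"dx":0,"dy":0,"dz":0,"ax":0,"ay":0,"az":0,"gripper":45},{"dx":0,"dy":0,"dz":0,"ax":0,"ay":0,"az":0,"gripper":45},{"dx":0,"dy":0,"dz":0,"ax":0,"ay":0,"az":0,"gripper":45},{"dx":0,"dy":0,"dz":0,"ax":0,"ay":0,"az":0,"gripper":45},{"dx":0,"dy":0,"dz":15,"ax":0,"ay":0,"az":0,"gripper":45},{"dx":0,"dy":0,"dz":25,"ax":0,"ay":0,"az":0,"gripper":45},{"dx":0,"dy":0,"dz":30,"ax":0,"ay":0,"az":0,"gripper":45},{"dx":-3,"dy":-20,"dz":20,"ax":0,"ay":0,"az":0,"gripper":45},{"dx":-6,"dy":-34,"dz":0,"ax":0,"ay":0,"az":0,"gripper":45},{"dx":-6,"dy":-34,"dz":0,"ax":0,"ay":0,"az":0,"gripper":45}]'
python3 -m pendant '[{"dx":-6,"dy":-34,"dz":0,"ax":0,"ay":0,"az":0,"gripper":45},{"dx":-6,"dy":-34,"dz":0,"ax":0,"ay":0,"az":0,"gripper":45},{"dx":-6,"dy":-34,"dz":0,"ax":0,"ay":0,"az":0,"gripper":45},{"dx":-6,"dy":-34,"dz":0,"ax":0,"ay":0,"az":0,"gripper":45},{"dx":-4,"dy":-18,"dz":0,"ax":0,"ay":0,"az":0,"gripper":45},{"dx":0,"dy":-6.5,"dz":0,"ax":0,"ay":0,"az":0,"gripper":45},{"dx":0,"dy":0,"dz":-30,"ax":0,"ay":0,"az":0,"gripper":45},{"dx":0,"dy":0,"dz":-20,"ax":0,"ay":0,"az":0,"gripper":45},{"dx":0,"dy":0,"dz":0,"ax":0,"ay":0,"az":0,"gripper":45},{"dx":0,"dy":0,"dz":0,"ax":0,"ay":0,"az":0,"gripper":45}]'
python3 -m pendant '[{"dx":0,"dy":0,"dz":0,"ax":0,"ay":0,"az":0,"gripper":45}]'
python3 - <<'E'
from h import *
where();s=snapshot("top");Q=pts(s).reshape(-1,3);x,y,z=Q.T
W=(x>.44)&(x<.53)&(y>-.05)&(y<.012)
ra(Q,W&(z>.073)&(z<.09),"small cap")
E
```

```text
time: 31.07
tcp_pos: [0.4735, -0.1042, 0.1762]
eef_rot: [2.193, 2.246, 0.005]
contact_force: [0.4, -0.5, -0.6]
finger_gap: 0.0448
finger_force: 0.0
time: 31.9
tcp_pos: [0.4441, -0.2637, 0.1242]
eef_rot: [-2.197, -2.243, 0.001]
contact_force: [0.1, -0.6, 0.1]
finger_gap: 0.0451
finger_force: 0.0
time: 31.98
tcp_pos: [0.4452, -0.2645, 0.1256]
eef_rot: [2.198, 2.244, 0.001]
contact_force: [-0.3, -0.8, 0.4]
finger_gap: 0.0447
finger_force: 0.0
t 31.98 tcp [ 445.2 -264.5  125.6] yaw 1.19 z [ 0.001 -0.    -1.   ] gap 44.7 ff 0.0 F [-0.3 -0.8  0.4] q [-0.05  0.46  0.65  2.05 -0.4   0.76  0.87]
small cap 117 [485.3 -17.5] [23.4 23.2] 89.3 0.0827
```

```bash
python3 -m pendant '[{"dx":0,"dy":0,"dz":-20,"ax":0,"ay":0,"az":0,"gripper":45},{"dx":0,"dy":0,"dz":-14,"ax":0,"ay":0,"az":0,"gripper":45},{"dx":0,"dy":0,"dz":-8,"ax":0,"ay":0,"az":0,"gripper":45},{"dx":0,"dy":0,"dz":0,"ax":0,"ay":0,"az":0,"gripper":45},{"dx":0,"dy":0,"dz":0,"ax":0,"ay":0,"az":0,"gripper":12},{"dx":0,"dy":0,"dz":0,"ax":0,"ay":0,"az":0,"gripper":12},{"dx":0,"dy":0,"dz":0,"ax":0,"ay":0,"az":0,"gripper":12},{"dx":0,"dy":0,"dz":0,"ax":0,"ay":0,"az":0,"gripper":12},{"dx":0,"dy":0,"dz":0,"ax":0,"ay":0,"az":0,"gripper":12},{"dx":0,"dy":0,"dz":0,"ax":0,"ay":0,"az":0,"gripper":12}]' 40
python3 -m pendant '[{"dx":0,"dy":0,"dz":0,"ax":0,"ay":0,"az":0,"gripper":12},{"dx":0,"dy":0,"dz":0,"ax":0,"ay":0,"az":0,"gripper":12}]'
python3 -m pendant '[{"dx":0,"dy":0,"dz":6,"ax":0,"ay":0,"az":0,"gripper":12},{"dx":0,"dy":0,"dz":14,"ax":0,"ay":0,"az":0,"gripper":12},{"dx":0,"dy":0,"dz":22,"ax":0,"ay":0,"az":0,"gripper":12},{"dx":0,"dy":0,"dz":28,"ax":0,"ay":0,"az":0,"gripper":12},{"dx":0,"dy":0,"dz":28,"ax":0,"ay":0,"az":0,"gripper":12},{"dx":0,"dy":10,"dz":12,"ax":0,"ay":0,"az":0,"gripper":12},{"dx":2,"dy":25,"dz":0,"ax":0,"ay":0,"az":0,"gripper":12},{"dx":4,"dy":33,"dz":0,"ax":0,"ay":0,"az":0,"gripper":12},{"dx":4,"dy":33,"dz":0,"ax":0,"ay":0,"az":0,"gripper":12},{"dx":4,"dy":33,"dz":0,"ax":0,"ay":0,"az":0,"gripper":12}]'
python3 -m pendant '[{"dx":4,"dy":33,"dz":0,"ax":0,"ay":0,"az":0,"gripper":12},{"dx":4,"dy":33,"dz":0,"ax":0,"ay":0,"az":0,"gripper":12},{"dx":4,"dy":33,"dz":0,"ax":0,"ay":0,"az":0,"gripper":12},{"dx":2,"dy":33,"dz":0,"ax":0,"ay":0,"az":0,"gripper":12},{"dx":1,"dy":24,"dz":0,"ax":0,"ay":0,"az":0,"gripper":12},{"dx":0,"dy":10,"dz":0,"ax":0,"ay":0,"az":0,"gripper":12},{"dx":0,"dy":0,"dz":-25,"ax":0,"ay":0,"az":0,"gripper":12},{"dx":0,"dy":0,"dz":-20,"ax":0,"ay":0,"az":0,"gripper":12},{"dx":0,"dy":0,"dz":0,"ax":0,"ay":0,"az":0,"gripper":12},{"dx":0,"dy":0,"dz":0,"ax":0,"ay":0,"az":0,"gripper":12}]'
python3 -m pendant '[{"dx":0,"dy":0,"dz":0,"ax":0,"ay":0,"az":0,"gripper":12},{"dx":0,"dy":0,"dz":0,"ax":0,"ay":0,"az":0,"gripper":12}]'
python3 - <<'E'
from h import *
where();s=snapshot("side");cv2.imwrite("pics/s9.png",cv2.resize(s["color"][110:260,160:320],None,fx=3.6,fy=3.6,interpolation=cv2.INTER_CUBIC))
E
```

```text
time: 32.87
tcp_pos: [0.4449, -0.2652, 0.0838]
eef_rot: [2.199, 2.242, 0.001]
contact_force: [-1.5, 0.6, 6.9]
finger_gap: 0.0187
finger_force: 39.4
time: 33.03
tcp_pos: [0.4449, -0.2652, 0.0839]
eef_rot: [2.199, 2.242, 0.001]
contact_force: [-1.8, 0.5, 6.5]
finger_gap: 0.0189
finger_force: 39.4
time: 33.87
tcp_pos: [0.4583, -0.1295, 0.1933]
eef_rot: [2.2, 2.242, 0.001]
contact_force: [0.8, 0.5, -1.5]
finger_gap: 0.0189
finger_force: 39.3
time: 34.7
tcp_pos: [0.4728, 0.0343, 0.1476]
eef_rot: [-2.2, -2.242, 0.003]
contact_force: [0.2, -0.1, -1.3]
finger_gap: 0.0186
finger_force: 39.4
time: 34.87
tcp_pos: [0.4743, 0.0348, 0.149]
eef_rot: [2.199, 2.242, 0.003]
contact_force: [0.1, -0.4, -0.6]
finger_gap: 0.0186
finger_force: 39.4
t 34.87 tcp [474.3  34.8 149. ] yaw 1.08 z [ 0.002  0.    -1.   ] gap 18.6 ff 39.4 F [ 0.1 -0.4 -0.6] q [-0.64  0.33  0.59  2.13 -0.27  0.75  0.14]
```

View pics/s9.png

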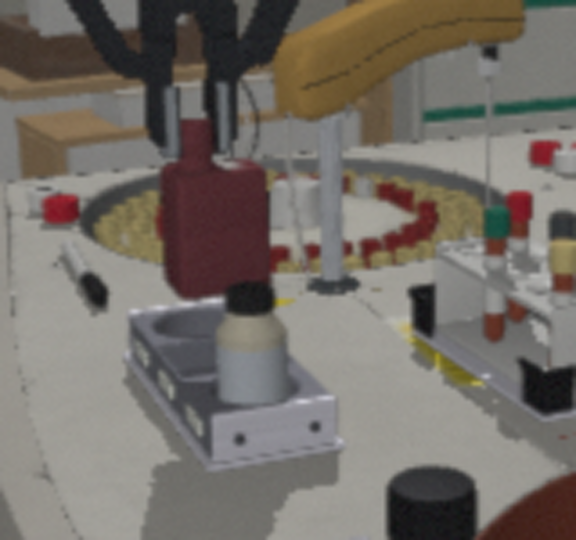

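The small bottle stands in its well at (250,350), and the wedge bottle hangs upright over the middle pocket.

```bash
python3 -m pendant '[{"dx":0.7,"dy":0.7,"dz":-18,"ax":0,"ay":0,"az":0,"gripper":12},{"dx":0,"dy":0,"dz":-12,"ax":0,"ay":0,"az":0,"gripper":12},{"dx":0,"dy":0,"dz":-6,"ax":0,"ay":0,"az":0,"gripper":12},{"dx":0,"dy":0,"dz":0,"ax":0,"ay":0,"az":0,"gripper":12},{"dx":0,"dy":0,"dz":0,"ax":0,"ay":0,"az":0,"gripper":12}]'
for i in 1 2 3 4 5 6 7; do python3 -m pendant '[{"dx":0,"dy":0,"dz":-3,"ax":0,"ay":0,"az":0,"gripper":12},{"dx":0,"dy":0,"dz":0,"ax":0,"ay":0,"az":0,"gripper":12}]' | sed -n '2p;4p'; done
```

```text
time: 35.33
tcp_pos: [0.4744, 0.0357, 0.1123]
eef_rot: [2.199, 2.243, 0.0]
contact_force: [0.4, 1.0, -1.1]
finger_gap: 0.0193
finger_force: 39.4
tcp_pos: [0.4745, 0.036, 0.1091]
contact_force: [-1.0, -0.1, -1.1]
tcp_pos: [0.4741, 0.036, 0.1057]
contact_force: [-0.2, -0.1, -1.7]
tcp_pos: [0.4739, 0.036, 0.1024]
contact_force: [0.3, -0.0, -1.4]
tcp_pos: [0.4739, 0.0359, 0.0994]
contact_force: [-1.0, -0.1, -1.9]
tcp_pos: [0.4739, 0.0359, 0.0963]
contact_force: [0.7, -0.1, -1.8]
tcp_pos: [0.4739, 0.0359, 0.0934]
contact_force: [-0.1, 0.1, -1.2]
tcp_pos: [0.4736, 0.036, 0.0926]
contact_force: [-9.4, 0.6, 27.2]
```

```bash
python3 -m pendant '[{"dx":0,"dy":0,"dz":2,"ax":0,"ay":0,"az":0,"gripper":12},{"dx":0,"dy":0,"dz":0,"ax":0,"ay":0,"az":0,"gripper":45},{"dx":0,"dy":0,"dz":0,"ax":0,"ay":0,"az":0,"gripper":45},{"dx":0,"dy":0,"dz":0,"ax":0,"ay":0,"az":0,"gripper":45},{"dx":0,"dy":0,"dz":0,"ax":0,"ay":0,"az":0,"gripper":45},{"dx":0,"dy":0,"dz":15,"ax":0,"ay":0,"az":0,"gripper":45},{"dx":0,"dy":0,"dz":25,"ax":0,"ay":0,"az":0,"gripper":45},{"dx":0,"dy":0,"dz":30,"ax":0,"ay":0,"az":0,"gripper":50},{"dx":-1,"dy":-25,"dz":10,"ax":0,"ay":0,"az":0,"gripper":50},{"dx":-2,"dy":-37,"dz":0,"ax":0,"ay":0,"az":0,"gripper":50}]'
python3 -m pendant '[{"dx":-2,"dy":-37,"dz":0,"ax":0,"ay":0,"az":0,"gripper":50},{"dx":-2,"dy":-37,"dz":0,"ax":0,"ay":0,"az":0,"gripper":50},{"dx":-2,"dy":-37,"dz":0,"ax":0,"ay":0,"az":0,"gripper":50},{"dx":-2,"dy":-37,"dz":0,"ax":0,"ay":0,"az":0,"gripper":50},{"dx":-2,"dy":-37,"dz":0,"ax":0,"ay":0,"az":0,"gripper":50},{"dx":-2,"dy":-37,"dz":0,"ax":0,"ay":0,"az":0,"gripper":50},{"dx":-2,"dy":-37,"dz":0,"ax":0,"ay":0,"az":0,"gripper":50},{"dx":-1,"dy":-25,"dz":0,"ax":0,"ay":0,"az":0,"gripper":50},{"dx":0,"dy":-13,"dz":0,"ax":0,"ay":0,"az":0,"gripper":50},{"dx":0,"dy":0,"dz":-20,"ax":0,"ay":0,"az":0,"gripper":50}]'
python3 -m pendant '[{"dx":0,"dy":0,"dz":0,"ax":0,"ay":0,"az":0,"gripper":50},{"dx":0,"dy":0,"dz":0,"ax":0,"ay":0,"az":0,"gripper":50},{"dx":0,"dy":0,"dz":0,"ax":0,"ay":0,"az":0,"gripper":50}]'
python3 - <<'E'
from h import *
where();s=snapshot("top");Q=pts(s).reshape(-1,3);x,y,z=Q.T
W=(x>.44)&(x<.53)
ra(Q,W&(y>-.05)&(y<.012)&(z>.073)&(z<.09),"small cap")
ra(Q,W&(y>.012)&(y<.063)&(z>.092)&(z<.11),"neck");ra(Q,W&(y>.01)&(y<.063)&(z>.065)&(z<.11),"wedge")
E
```

```text
time: 37.33
tcp_pos: [0.4735, -0.0234, 0.1751]
eef_rot: [2.189, 2.25, 0.008]
contact_force: [1.4, -0.2, -0.4]
finger_gap: 0.0501
finger_force: 0.0
time: 38.17
tcp_pos: [0.4569, -0.329, 0.1555]
eef_rot: [2.199, 2.232, -0.001]
contact_force: [0.7, -0.0, 0.2]
finger_gap: 0.0502
finger_force: 0.0
time: 38.42
tcp_pos: [0.4563, -0.3225, 0.1529]
eef_rot: [-2.198, -2.244, 0.0]
contact_force: [0.5, 0.4, 0.7]
finger_gap: 0.0498
finger_force: 0.0
t 38.42 tcp [ 456.3 -322.5  152.9] yaw 1.19 z [-0.  0. -1.] gap 49.8 ff 0.0 F [0.5 0.4 0.7] q [ 0.04  0.48  0.66  1.94 -0.39  0.85  0.93]
small cap 116 [485.3 -17.5] [23.4 23.2] 89.2 0.0826
neck 29 [473.9  36. ] [16.6 18.5] 89.4 0.1026
wedge 411 [483.9  35.7] [40.6 49. ] 89.1 0.0787
```

```bash
python3 -m pendant '[{"dx":0,"dy":0,"dz":-25,"ax":0,"ay":0,"az":0,"gripper":50},{"dx":0,"dy":0,"dz":-17,"ax":0,"ay":0,"az":0,"gripper":50},{"dx":0,"dy":0,"dz":-9,"ax":0,"ay":0,"az":0,"gripper":50},{"dx":0,"dy":0,"dz":0,"ax":0,"ay":0,"az":0,"gripper":50},{"dx":0,"dy":0,"dz":0,"ax":0,"ay":0,"az":0,"gripper":20},{"dx":0,"dy":0,"dz":0,"ax":0,"ay":0,"az":0,"gripper":20},{"dx":0,"dy":0,"dz":0,"ax":0,"ay":0,"az":0,"gripper":20},{"dx":0,"dy":0,"dz":0,"ax":0,"ay":0,"az":0,"gripper":20},{"dx":0,"dy":0,"dz":0,"ax":0,"ay":0,"az":0,"gripper":20},{"dx":0,"dy":0,"dz":0,"ax":0,"ay":0,"az":0,"gripper":20}]' 40
python3 -m pendant '[{"dx":0,"dy":0,"dz":0,"ax":0,"ay":0,"az":0,"gripper":20}]'
python3 -m pendant '[{"dx":0,"dy":0,"dz":8,"ax":0,"ay":0,"az":0,"gripper":20},{"dx":0,"dy":0,"dz":14,"ax":0,"ay":0,"az":0,"gripper":20},{"dx":0,"dy":0,"dz":22,"ax":0,"ay":0,"az":0,"gripper":20},{"dx":0,"dy":0,"dz":28,"ax":0,"ay":0,"az":0,"gripper":20},{"dx":0,"dy":0,"dz":28,"ax":0,"ay":0,"az":0,"gripper":20},{"dx":0,"dy":5,"dz":25,"ax":0,"ay":0,"az":0,"gripper":20},{"dx":2,"dy":20,"dz":0,"ax":0,"ay":0,"az":0,"gripper":20},{"dx":2,"dy":30,"dz":0,"ax":0,"ay":0,"az":0,"gripper":20},{"dx":2,"dy":33,"dz":0,"ax":0,"ay":0,"az":0,"gripper":20},{"dx":2,"dy":33,"dz":0,"ax":0,"ay":0,"az":0,"gripper":20}]'
python3 -m pendant '[{"dx":2.5,"dy":33,"dz":0,"ax":0,"ay":0,"az":0,"gripper":20},{"dx":2.5,"dy":33,"dz":0,"ax":0,"ay":0,"az":0,"gripper":20},{"dx":2.5,"dy":33,"dz":0,"ax":0,"ay":0,"az":0,"gripper":20},{"dx":2.5,"dy":33,"dz":0,"ax":0,"ay":0,"az":0,"gripper":20},{"dx":2.5,"dy":33,"dz":0,"ax":0,"ay":0,"az":0,"gripper":20},{"dx":2.5,"dy":33,"dz":0,"ax":0,"ay":0,"az":0,"gripper":20},{"dx":2.5,"dy":33,"dz":0,"ax":0,"ay":0,"az":0,"gripper":20},{"dx":2,"dy":30,"dz":0,"ax":0,"ay":0,"az":0,"gripper":20},{"dx":1,"dy":21,"dz":0,"ax":0,"ay":0,"az":0,"gripper":20},{"dx":0,"dy":11,"dz":0,"ax":0,"ay":0,"az":0,"gripper":20}]'
python3 -m pendant '[{"dx":0,"dy":0,"dz":0,"ax":0,"ay":0,"az":0,"gripper":20},{"dx":0,"dy":0,"dz":0,"ax":0,"ay":0,"az":0,"gripper":20},{"dx":0,"dy":0,"dz":-30,"ax":0,"ay":0,"az":0,"gripper":20},{"dx":0,"dy":0,"dz":-30,"ax":0,"ay":0,"az":0,"gripper":20},{"dx":0,"dy":0,"dz":0,"ax":0,"ay":0,"az":0,"gripper":20},{"dx":0,"dy":0,"dz":0,"ax":0,"ay":0,"az":0,"gripper":20},{"dx":0,"dy":0,"dz":0,"ax":0,"ay":0,"az":0,"gripper":20}]'
python3 - <<'E'
from h import *
where();s=snapshot("side");cv2.imwrite("pics/s10.png",cv2.resize(s["color"][110:260,160:320],None,fx=3.6,fy=3.6,interpolation=cv2.INTER_CUBIC))
E
```

```text
time: 39.3
tcp_pos: [0.4567, -0.3237, 0.1029]
eef_rot: [2.198, 2.242, 0.001]
contact_force: [-0.7, 0.2, 6.3]
finger_gap: 0.0275
finger_force: 39.8
time: 39.38
tcp_pos: [0.4567, -0.3237, 0.103]
eef_rot: [2.198, 2.242, 0.001]
contact_force: [-1.0, -0.0, 6.5]
finger_gap: 0.027
finger_force: 39.8
time: 40.22
tcp_pos: [0.4637, -0.201, 0.2272]
eef_rot: [2.201, 2.242, 0.001]
contact_force: [1.5, 0.9, -2.1]
finger_gap: 0.0272
finger_force: 39.8
time: 41.05
tcp_pos: [0.4843, 0.0943, 0.227]
eef_rot: [-2.194, -2.248, -0.001]
contact_force: [-0.6, 0.3, -1.9]
finger_gap: 0.0272
finger_force: 39.8
time: 41.63
tcp_pos: [0.4855, 0.0896, 0.168]
eef_rot: [2.201, 2.24, 0.001]
contact_force: [-0.0, 0.2, 0.0]
finger_gap: 0.0277
finger_force: 40.1
t 41.63 tcp [485.5  89.6 168. ] yaw 1.0 z [ 0.001 -0.    -1.   ] gap 27.7 ff 40.1 F [-0.   0.2  0. ] q [-0.71  0.32  0.54  2.07 -0.23  0.8  -0.01]
```

View pics/s10.png

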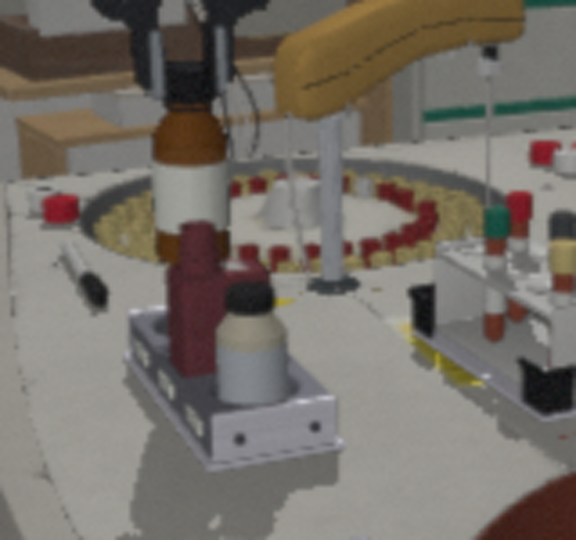

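The small and wedge bottles stand in their wells, and the amber bottle hangs upright above its pocket, with its bottom behind the wedge neck at (190,240).

```bash
python3 -m pendant '[{"dx":-0.5,"dy":0.8,"dz":-18,"ax":0,"ay":0,"az":0,"gripper":20},{"dx":0,"dy":0,"dz":-12,"ax":0,"ay":0,"az":0,"gripper":20},{"dx":0,"dy":0,"dz":-4,"ax":0,"ay":0,"az":0,"gripper":20},{"dx":0,"dy":0,"dz":0,"ax":0,"ay":0,"az":0,"gripper":20},{"dx":0,"dy":0,"dz":0,"ax":0,"ay":0,"az":0,"gripper":20}]'
for i in 1 2 3 4 5 6; do python3 -m pendant '[{"dx":0,"dy":0,"dz":-3,"ax":0,"ay":0,"az":0,"gripper":20},{"dx":0,"dy":0,"dz":0,"ax":0,"ay":0,"az":0,"gripper":20}]' | sed -n '2p;4p'; done
```

```text
time: 42.1
tcp_pos: [0.485, 0.0917, 0.1339]
eef_rot: [2.199, 2.242, 0.002]
contact_force: [0.5, 0.0, -2.0]
finger_gap: 0.027
finger_force: 40.2
tcp_pos: [0.4846, 0.0919, 0.1303]
contact_force: [0.0, 0.0, -2.3]
tcp_pos: [0.484, 0.0918, 0.1267]
contact_force: [-1.0, 0.1, -1.1]
tcp_pos: [0.4839, 0.0917, 0.1234]
contact_force: [-0.6, 0.4, -2.0]
tcp_pos: [0.4839, 0.0917, 0.1203]
contact_force: [0.7, 0.3, -0.9]
tcp_pos: [0.4839, 0.0916, 0.1173]
contact_force: [0.8, 0.5, -1.5]
tcp_pos: [0.4839, 0.0917, 0.1143]
contact_force: [-0.2, 0.3, -0.8]
```

```bash
for i in 1 2 ; do python3 -m pendant '[{"dx":0,"dy":0,"dz":-1.5,"ax":0,"ay":0,"az":0,"gripper":20},{"dx":0,"dy":0,"dz":0,"ax":0,"ay":0,"az":0,"gripper":20}]' | sed -n '2p;4p'; done
```

```text
tcp_pos: [0.484, 0.0917, 0.1131]
contact_force: [0.9, 0.1, -1.8]
tcp_pos: [0.4843, 0.0918, 0.112]
contact_force: [-0.8, -0.1, 0.7]
```

Touching the pocket floor at the expected height. One more millimetre, then release, retreat and check.

```bash
python3 -m pendant '[{"dx":0,"dy":0,"dz":-1,"ax":0,"ay":0,"az":0,"gripper":20},{"dx":0,"dy":0,"dz":0,"ax":0,"ay":0,"az":0,"gripper":20}]' | sed -n '2p;4p'
python3 -m pendant '[{"dx":0,"dy":0,"dz":0.5,"ax":0,"ay":0,"az":0,"gripper":50},{"dx":0,"dy":0,"dz":0,"ax":0,"ay":0,"az":0,"gripper":50},{"dx":0,"dy":0,"dz":0,"ax":0,"ay":0,"az":0,"gripper":50},{"dx":0,"dy":0,"dz":0,"ax":0,"ay":0,"az":0,"gripper":50},{"dx":0,"dy":0,"dz":15,"ax":0,"ay":0,"az":0,"gripper":50},{"dx":0,"dy":0,"dz":25,"ax":0,"ay":0,"az":0,"gripper":50},{"dx":0,"dy":0,"dz":30,"ax":0,"ay":0,"az":0,"gripper":50},{"dx":0,"dy":0,"dz":30,"ax":0,"ay":0,"az":0,"gripper":50},{"dx":-3,"dy":35,"dz":0,"ax":0,"ay":0,"az":0,"gripper":50},{"dx":-3,"dy":35,"dz":0,"ax":0,"ay":0,"az":0,"gripper":50}]'
python3 -m pendant '[{"dx":-3,"dy":35,"dz":0,"ax":0,"ay":0,"az":0.04,"gripper":50},{"dx":-3,"dy":35,"dz":0,"ax":0,"ay":0,"az":0.04,"gripper":50},{"dx":-3,"dy":35,"dz":0,"ax":0,"ay":0,"az":0.04,"gripper":50},{"dx":-3,"dy":35,"dz":0,"ax":0,"ay":0,"az":0.04,"gripper":50},{"dx":-3,"dy":35,"dz":0,"ax":0,"ay":0,"az":0.04,"gripper":50},{"dx":0,"dy":0,"dz":0,"ax":0,"ay":0,"az":0,"gripper":50},{"dx":0,"dy":0,"dz":0,"ax":0,"ay":0,"az":0,"gripper":50},{"dx":0,"dy":0,"dz":0,"ax":0,"ay":0,"az":0,"gripper":50}]'
python3 - <<'E'
from h import *
where();s=snapshot("top");Q=pts(s).reshape(-1,3);x,y,z=Q.T
W=(x>.44)&(x<.53)
ra(Q,W&(y>.063)&(y<.13)&(z>.1)&(z<.14),"amber cap")
ra(Q,W&(y>-.05)&(y<.012)&(z>.073)&(z<.09),"small cap")
ra(Q,W&(y>.012)&(y<.063)&(z>.092)&(z<.11),"neck");ra(Q,W&(y>.01)&(y<.063)&(z>.065)&(z<.11),"wedge")
B=(x>.61)&(x<.73)&(y<.12)&(y>-.07)
ra(Q,B&(z>.052)&(z<.064),"rack")
ra(Q,B&(z>.025)&(z<.037),"guides")
s=snapshot("side");cv2.imwrite("pics/s11.png",cv2.resize(s["color"][110:270,160:360],None,fx=3.4,fy=3.4,interpolation=cv2.INTER_CUBIC))
E
```

```text
tcp_pos: [0.4846, 0.0919, 0.1119]
contact_force: [-1.8, -0.1, 11.2]
time: 44.43
tcp_pos: [0.4797, 0.1613, 0.2136]
eef_rot: [2.204, 2.237, 0.008]
contact_force: [0.3, -0.4, 0.1]
finger_gap: 0.05
finger_force: 0.0
time: 45.1
tcp_pos: [0.4631, 0.336, 0.2108]
eef_rot: [1.964, 2.451, -0.002]
contact_force: [-0.6, -1.2, 0.3]
finger_gap: 0.05
finger_force: 0.0
t 45.1 tcp [463.1 336.  210.8] yaw 12.58 z [-0.    -0.001 -1.   ] gap 50.0 ff 0.0 F [-0.6 -1.2  0.3] q [-1.02  0.38  0.42  1.85 -0.19  0.95 -0.3 ]
amber cap 173 [482.7  89.5] [27.9 28.4] 60.1 0.1225
small cap 116 [485.3 -17.5] [23.4 23.2] 89.0 0.0825
neck 28 [473.9  36. ] [16.7 18.5] 89.4 0.1025
wedge 409 [483.9  35.7] [40.5 49. ] 89.3 0.0785
rack 1389 [670.3  21. ] [ 64.7 140. ] 4.2 0.0569
guides 182 [668.2  21.1] [ 87.7 164.3] 4.0 0.0308
```

View pics/s11.png

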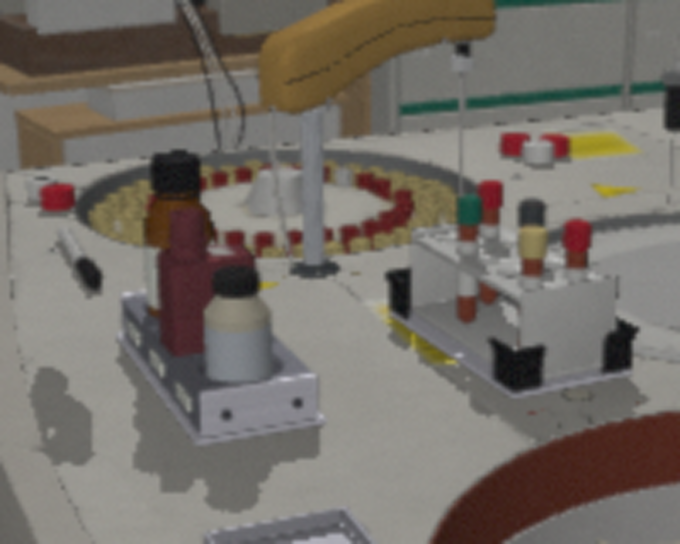

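All three bottles are upright in their own wells, the rack is flat in the bay (510,290), and the arm is clear. Handing in.

```bash
python3 -c "from bench import *;print(finish_job())"
```

```text
the job is handed in; nothing more can be done
None
```

The job is handed in after about 45 s of robot time: the rack is seated flat in the bay and all three bottles are upright in their own wells, as checked by camera; no verdict was returned.

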